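# Clear the cartons and open the ware crate's sagging gate bolt

### The arm

A 6-joint arm with a two-finger parallel gripper is mounted at the origin on the work surface. World frame = base frame: x ahead of the robot, y to its left, z up, the work surface at z = 0. Lengths are in m, angles in rad, forces in N, time in s.
With the tool pointing down it reaches from about 0.15 to 0.775 m from the base axis. Payload 6.1 kg.
Tool frame: the origin (TCP) lies at the very end of the fingers, on their centre line; the grasp point (between the pads) lies r.tcp_to_grasp behind it (r.tcp_to_grasp is the distance from the TCP to the grasp point, in m); z points along the fingers, y is the direction in which the jaws open and shut (so a half turn about z gives the same grasp; the last joint's range is limited). The gripper opens to 85 mm and grips with 20 to 120 N. Pads are 22 mm wide; open, the fingers measure 114 mm over their backs; the gripper's body (76 mm by 85 mm) begins 54 mm behind the grasp point. The pads swing forward as they close: fully open they stand 13 mm farther back than shut.
Start: joints at [1.305, 0.126, -0.04, 1.405, 0, 1.571], TCP at [0.138, 0.507, 0.231] pointing down, gripper open.
Joint ranges: [-2.72, 2.72], [-0.95, 1.95], [-1.27, 1.35], [-1.78, 2.02], [-1.46, 1.47], [-3.14, 3.14]. Speed limits (rad/s): [2.39, 2.39, 3.01, 3.14, 3.14, 3.14].

### API

Orientations are given as a unit quaternion [w, x, y, z].
In Python, from plant import r gives the robot as it stands.
- The arm moves only by the tool carry_out, never from a script. Its argument "commands" is a list of rows, each an object with "linear": the shift along the tool's x, y, z scaled (see below), a list of three; "twist": the turn, a rotation vector about the tool's x, y, z scaled (see below), a list of three; "jaw": the opening, from -1 (shut) to 1 (fully open), so that 0 is half open. A call has 1 to 5 rows; each row is the pose to reach, as a shift and turn from the pose commanded when the call began, along the tool's axes at that moment, turning the shorter way round; what a row does not reach only later rows make up. The controller multiplies each number of a shift by 0.3 m and each number of a turn by 180 degrees. A row lasts 1/12 s, in which the tool goes at most 41.7 mm and 7.16 degrees, less where a joint would pass 70% of its speed; a pose out of reach is approached as far as the arm can. A call with a number of a shift or a turn outside -1 to 1 is refused whole. A call with a gripper value outside its range is refused whole. The fingers move at their own pace and stop on an object; "squeeze" is the grip in N (left out, the last holds). Time passes only in rows, so rows that repeat a pose let the fingers close. It gives the time, the measured TCP pose, the force and the opening at its end, in the units of the state.
- r.observe(): the state, without advancing time (a new reading comes with each control period).
- r.camera(name): name is "scene" or "top" or "wrist"; returns a dict with "frame" (384x512x3 uint8, blue, green, red), "range_z" (384x512 float32, m along the optical axis (not along the pixel's ray), 0 where there is no reading), "mtx" (3x3 intrinsics, pixels), "rvec" (rotation vector, rad) and "tvec" (3), from world to camera coordinates, as OpenCV has them. Camera axes: x right, y down, z forward; pixel columns grow to the right and rows downward; lengths in m; the calibration is good to about 2 mm. A picture is of the moment at which its call begins.
- r.job_done(): hands the job in, once; it reports no verdict.
The state is a dict: "t": time; "joint_positions": joint angles; "joint_velocities": joint speeds; "joint_torque": joint torques, N m; "tool_pos": TCP position; "eef_rot": TCP orientation; "force": force on the tool from outside, world axes, zero at the start; "wrist_torque": the same for the moment, N m; "gripper_width": finger opening in m.
Only numpy, scipy, OpenCV 4.12 (cv2) and the standard library are available. Lean on these libraries where they do the work, as an engineer would, in place of code of your own. Each camera call takes 0.05 s, during which the arm holds its last target.

### The job

Clear the two cartons standing in front of the crate's gate by stacking them squarely on the single carton to the right, so that they make one straight column of three. Then take the gate's bolt by its knob, lift it over the bent keeper while you pull it back clear, without wrenching the keeper any further out of shape, swing the sprung gate about a hand's width open (9 to 10 cm at its free edge) and hold it there: finish while still holding the gate or its bolt, with the bolt drawn. Leave the other things on the table where they are.

Things in the scene. Friction and masses are not known exactly. Their poses are not given: they have to be found in the camera images.
- carton_a: closed brown cardboard carton, 90 (its x) x 60 (its y) x 55 mm high, 0.18 to 0.34 kg, one of two that stand some 30 to 60 mm apart in front of the crate's gate (this one nearer the gate's free edge), long side roughly square to the gate; its origin is the centre of its underside
- carton_b: a carton just like carton_a, also in front of the gate, nearer its hinges; the two may be stacked in either order; its origin is the centre of its underside
- carton_base: a carton just like carton_a that stands alone on the table to the right: the foot of the column; its origin is the centre of its underside
- crate: fixed open-topped pine crate with pots in it, 317 mm wide, 272 deep, 150 tall, on the left, gate side facing right and somewhat away from the robot. Origin: on the table below the middle of the gate side; x points into the crate (-x: out through the gate), y along the front towards the gate's hinges, z up. The shut gate's front face is the plane x = 0; it spans y = 107 (hinges) to -108 mm (free edge)
- gate: slatted pine gate, 215 mm wide, 18 thick, from 12 to 145 mm above the table, the bolt on its front. Origin: on the vertical hinge axis (crate x = -4, y = 109 mm) at table height; its axes are the crate's when shut and turn with it; free edge at its y = -217 mm
- gate_hinge (a joint): angle of the gate: 0 shut, up to 1.4 as it swings out of the crate (towards crate -x, clockwise from above); 0.45 puts the free edge 94 mm out. Spring hinges pull it shut (0.3 N m shut, 0.41 N m at 0.45: 2 to 5 N by hand), so it falls shut when let go
- bolt_slide (a joint): draw of the bolt: 0 shot fully into the keeper (starts at 0 to 0.004), 0.045 m drawn fully back towards the hinges (crate +y); clear of the keeper from about 0.025, well clear from 0.035. Rubs with 1.5 N and stays where left. Not lifted, it jams at about 0.006: the mushroomed end of the rod hooks behind the keeper's lip
- bolt_droop (a joint): droop of the whole bolt about the one screw left in its plate (crate y = 74 mm, 122 mm above the table): 0 sagging, rod lying on the keeper's lip; grows when lifted; 0.05 level; stop at 0.10; lowest -0.025 once out of the keeper. The mushroomed end clears the lip from about 0.042. Falls back when let go; lifting takes about 2 N at the knob
- knob (a point): middle of the bolt's steel knob, a cylinder 18 mm across, 28 long, pointing straight out from the gate (crate -x) on a thinner stem; middle 44 mm in front of the gate's face, end 58 mm. Bolt shot and sagging: crate y = -46 mm, 116 mm above the table; level: 6 mm higher; at its upper stop: 12 mm. Moves with bolt and gate. Fingers fit from above on either side of it along crate y
- keeper_bend (a joint): how far the keeper is pulled towards the gate by a bolt that is hauled on while hooked: 0 at rest, springs back, 1 mm for every 8 N; wrenched if it passes 4 mm (over 30 N)
- keeper (a point): top of the keeper's bent-up lip under the rod, on the post beside the gate's free edge, crate y = -120 mm, 107 mm above the table. The rod is 10 mm thick, its mushroomed end 24 mm, so the end hangs 7 mm below the lip's top
- glaze_jar: closed white-capped glaze jar, 56 mm across, 66 mm tall, between the cartons and the far right of the table; a bystander; its origin is the centre of its underside
- beer_bottle: amber glass bottle, 62 mm across, 215 mm tall, far right; a bystander; its origin is the centre of its underside
- sponge: yellow-brown sponge block 100 x 65 x 32 mm, near the robot; a bystander; its origin is the centre of its underside
- clay_mug: dry grey clay mug, 76 mm across, 88 mm tall, handle on one side, near right; a bystander; its origin is the centre of its underside
- clay_slab: grey clay slab 120 x 75 x 24 mm, right; a bystander; its origin is the centre of its underside
- slip_pot: open grey clay pot, 84 mm across, 75 mm tall, right; a bystander; its origin is the centre of its underside
- wood_rib: thin flat wooden potter's rib 105 x 50 x 7 mm, beyond the single carton; a bystander; its origin is the centre of its underside

How it is judged:
By the outcome, as a careful person would: the job done as asked, in the order asked, and still so for the second after the job is handed in, while the arm keeps its last pose, push and grip.
It also fails if it takes over 67 s, if anything falls off the work surface, if the arm or the gripper's body presses on something with over 40 N, if the wrist force passes 120 N, or if a joint passes its speed limit or range.

## Working session

There is one attempt and no reset: what is moved stays moved. The work goes in short steps, Python scripts to look and compute and a tool call to move; the robot and the scene stay as the last step left them, time stands still between calls to the robot, and variables do not carry over. Pictures are saved under pics/ and viewed, and the job is handed in when it is done.

Besides the shell and the picture viewer there is one more tool, called after "Request:" by a JSON object that holds its "api" and its "payload". carry_out: Moves the arm, as the interface text tells. Its arguments: {"type":"object","properties":{"commands":{"type":"array","items":{"type":"object","properties":{"linear":{"type":"array","items":{"type":"number"}},"twist":{"type":"array","items":{"type":"number"}},"jaw":{"type":"number"}}}},"squeeze":{"type":"number"}},"required":["commands"]}

```bash
ls -la; mkdir -p pics; cat > h.py <<'E'
import numpy as np, cv2
from plant import r
def grab(n):
    c=r.camera(n); R,_=cv2.Rodrigues(np.array(c["rvec"],float)); t=np.array(c["tvec"],float).ravel()
    return c,R,t
def pts(c,R,t):
    z=c["range_z"]; K=np.array(c["mtx"]); v,u=np.mgrid[:z.shape[0],:z.shape[1]]
    P=np.stack([(u-K[0,2])/K[0,0]*z,(v-K[1,2])/K[1,1]*z,z],-1)
    W=(P-t)@R; W[z<=0]=np.nan
    return W
E
python3 - <<'E'
from h import *
print(r.observe(), r.tcp_to_grasp)
for n in ["scene","top","wrist"]:
    c,R,t=grab(n); cv2.imwrite(f"pics/{n}0.png",c["frame"]); print(n,(-R.T@t).round(3),R[2].round(3),c["mtx"][0][0])
    np.savez(f"{n}0.npz",W=pts(c,R,t),f=c["frame"])
E
```

```text
total 12
drwxr-xr-x  3 agent agent 4096 Dec  7 14:53 .
drwxr-xr-x 23 root  root  4096 Dec  7 14:53 ..
drwxr-xr-x  2 agent agent 4096 Dec  7 14:53 pics
{'t': 0.0, 'joint_positions': array([ 1.30501303e+00,  1.26328562e-01, -4.06013253e-02,  1.40538417e+00,
       -3.41589493e-05,  1.57079025e+00]), 'joint_velocities': array([-8.59282987e-04, -9.53901502e-04, -1.63561544e-04, -1.74980565e-03,
        8.52712276e-05,  2.96649731e-03]), 'joint_torque': array([ 2.91699562e-04, -4.35918760e+01,  3.52921093e+01,  1.71854405e-02,
        1.13707672e-04,  6.08992856e-08]), 'tool_pos': array([0.13780317, 0.5061745 , 0.2305585 ]), 'eef_rot': array([-8.36238098e-05,  1.32497782e-01,  9.91183011e-01, -7.54437856e-04]), 'force': array([0.36549315, 0.39312885, 0.00510374]), 'wrist_torque': array([-0.04192191, -0.00638579, -0.00020315]), 'gripper_width': 0.0857649605679561} 0.0187
scene [ 1.252 -0.593  0.907] [-0.594  0.418 -0.687] 410.9708350598424
top [ 0.372 -0.116  1.226] [ 0.142  0.001 -0.99 ] 414.5382258018311
wrist [0.067 0.525 0.373] [ 0.275 -0.076 -0.958] 298.24799457231876
```

View pics/scene0.png

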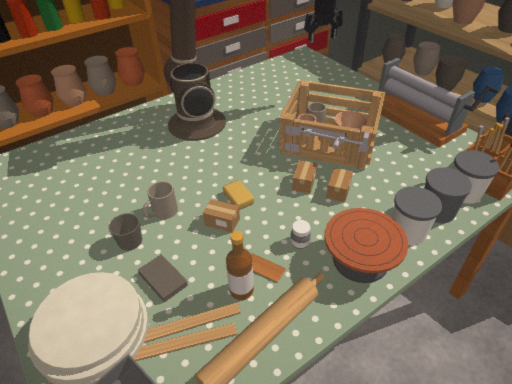

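View pics/top0.png

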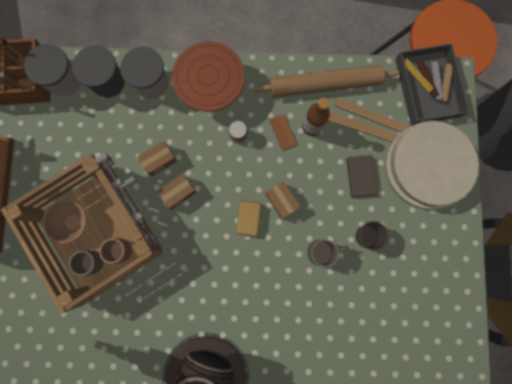

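View pics/wrist0.png

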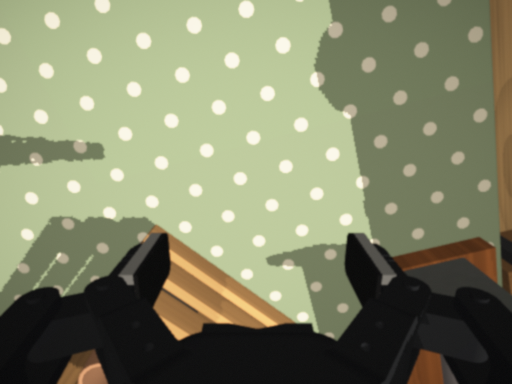

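The scene view shows the crate at (330,125), the two cartons at (304,178) and (340,185), and the base carton at (222,216). In the top view the cartons are at (156,158), (177,191) and (283,200). The gate is the crate's upper-right side, with the bolt near (125,190).

```bash
python3 - <<'E'
from h import *
for n,cs in [("top",{"c1":(156,158),"c2":(177,191),"base":(283,200),"sponge":(249,218),"jar":(238,130),"mug":(322,252),"slab":(362,176),"rib":(284,132)}),("scene",{"c1":(340,182),"c2":(304,175),"base":(222,212)})]:
    d=np.load(n+"0.npz"); W=d["W"]
    for k,(u,v) in cs.items():
        z0=np.nanmedian(W[v-2:v+3,u-2:u+3,2])
        m=(abs(W[...,2]-z0)<0.008).astype(np.uint8)
        _,lab=cv2.connectedComponents(m,connectivity=4); l=lab[v,u]
        P=W[lab==l]; rc=cv2.minAreaRect((P[:,:2]*1000).astype(np.float32))
        print(n,k,"z %.3f"%z0,len(P),np.round(rc[0],1),np.round(rc[1],1),round(rc[2],1), P[:,:2].mean(0).round(4))
d=np.load("top0.npz")
cv2.imwrite("pics/crop.png",cv2.resize(d["f"][140:315,0:215],None,fx=3.4,fy=3.4,interpolation=cv2.INTER_CUBIC))
d=np.load("scene0.npz")
cv2.imwrite("pics/crop2.png",cv2.resize(d["f"][75:205,270:400],None,fx=4.5,fy=4.5,interpolation=cv2.INTER_CUBIC))
E
```

```text
top c1 z 0.054 656 [616.5 167. ] [61.8 90.4] 33.6 [0.6158 0.1667]
top c2 z 0.054 665 [520.7 104.4] [60.6 90.3] 37.5 [0.5203 0.1041]
top base z 0.054 668 [ 504.5 -202.7] [90.2 60.3] 33.9 [ 0.504  -0.2024]
top sponge z 0.032 749 [ 449.7 -107.2] [64.6 99.8] 84.0 [ 0.4489 -0.1071]
top jar z 0.066 230 [702.6 -69. ] [48.2 46.4] 1.9 [ 0.7022 -0.0683]
top mug z 0.005 354 [ 356.3 -322.7] [58.8 59.7] 41.0 [ 0.356  -0.3233]
top slab z 0.023 1028 [ 585.  -438.1] [120.5  76.6] 7.4 [ 0.584  -0.4371]
top rib z 0.005 85689 [484.2 -71.6] [ 992.3 1459.5] 1.5 [ 0.3932 -0.1045]
scene c1 z 0.057 409 [618.4 166.8] [59.9 97.7] 33.4 [0.6208 0.1634]
scene c2 z 0.057 385 [522.7 103.5] [60.3 93.5] 37.3 [0.5253 0.1009]
scene base z 0.056 523 [ 505.8 -203.4] [92.9 63.6] 34.8 [ 0.5087 -0.2045]
```

View pics/crop.png

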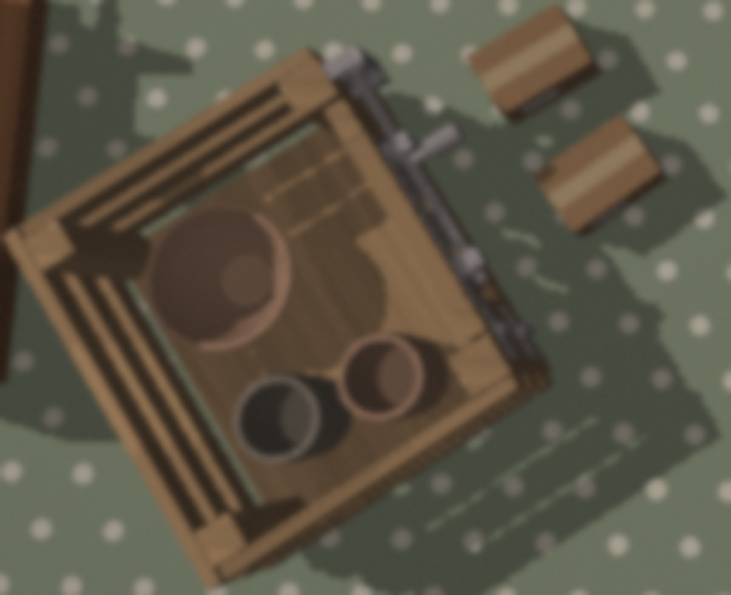

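View pics/crop2.png

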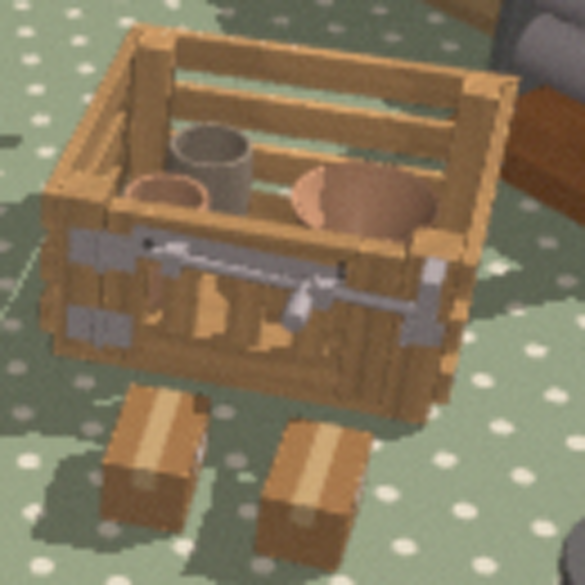

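```bash
python3 - <<'E'
from h import *
d=np.load("top0.npz"); W=d["W"]
m=((W[...,2]>0.138)&(W[...,2]<0.16)); m[:, 170:]=0; m[:140]=0; m[320:]=0
_,lab=cv2.connectedComponents(m.astype(np.uint8)); 
for l in range(1,lab.max()+1):
    P=W[lab==l]
    if len(P)>40:
        rc=cv2.minAreaRect((P[:,:2]*1000).astype(np.float32)); print(len(P),np.round(rc[0],1),np.round(rc[1],1),round(rc[2],1),P[:,2].mean(), np.round(cv2.boxPoints(rc),0).tolist())
P=W[m]; rc=cv2.minAreaRect((P[:,:2]*1000).astype(np.float32)); print(rc,cv2.boxPoints(rc))
E
```

```text
3118 [405.5 325.7] [319.1 302.4] 35.0 0.14634847379039478 [[188.0, 358.0], [362.0, 110.0], [623.0, 294.0], [449.0, 541.0]]
((405.4720458984375, 325.7484130859375), (319.1005554199219, 302.3527526855469), 35.02800750732422) [[188.04913 357.9643 ]
 [361.5926  110.37621]
 [622.89496 293.53253]
 [449.3515  541.1206 ]]
```

```bash
python3 - <<'E'
from h import *
for n in ["top","scene"]:
    W=np.load(n+"0.npz")["W"].reshape(-1,3); W=W[~np.isnan(W).any(1)]
    yv=np.array([-.8188,-.5741]); xv=np.array([yv[1],-yv[0]]); O=np.array([.4754,.2270])
    C=np.c_[(W[:,:2]-O)@xv,(W[:,:2]-O)@yv,W[:,2]]*1000
    k=C[(C[:,0]<-8)&(C[:,0]>-75)&(abs(C[:,1])<135)&(C[:,2]>85)&(C[:,2]<170)]
    print(n,len(k)); 
    kk=k[(k[:,0]<-30)]; print("knob?",len(kk),kk.min(0) if len(kk) else 0,kk.max(0) if len(kk) else 0, kk.mean(0).round(1) if len(kk) else 0)
    if len(kk)>5: print(kk[np.argsort(kk[:,0])].round(0)[::3].astype(int).tolist())
    # crate top extents, fit edges
    T=C[(C[:,2]>143)&(C[:,2]<158)&(abs(C[:,1])<200)&(C[:,0]>-15)&(C[:,0]<300)]
    for y in range(-150,151,30):
        s=T[abs(T[:,1]-y)<5]; s=s[s[:,2]>0]
        if len(s): print(y,"x min/max",s[:,0].min().round(1),s[:,0].max().round(1))
    for x in range(30,270,40):
        s=T[abs(T[:,0]-x)<5]
        if len(s): print(x,"y min/max",s[:,1].min().round(1),s[:,1].max().round(1))
E
```

```text
top 506
knob? 80 [ -58.03885116 -132.27529874  103.70128579] [-30.05662954 -33.6015379  139.86115149] [-43.5 -49.8 120.9]
[[-58, -42, 115], [-58, -47, 124], [-57, -41, 124], [-56, -37, 117], [-54, -35, 118], [-54, -40, 126], [-52, -35, 121], [-51, -34, 118], [-50, -37, 119], [-48, -38, 122], [-47, -41, 123], [-46, -39, 123], [-45, -34, 120], [-44, -41, 122], [-42, -38, 123], [-41, -45, 124], [-40, -35, 112], [-39, -35, 119], [-38, -41, 122], [-36, -37, 117], [-35, -36, 123], [-34, -41, 122], [-33, -38, 123], [-31, -45, 125], [-30, -120, 104], [-30, -130, 104], [-30, -132, 108]]
-150 x min/max 1.1 271.1
-120 x min/max -13.5 270.9
-90 x min/max 1.3 270.6
-60 x min/max 0.3 270.9
-30 x min/max 1.5 272.2
0 x min/max 0.4 271.0
30 x min/max -0.8 270.9
60 x min/max -0.5 271.0
90 x min/max -0.0 270.2
120 x min/max -0.3 270.8
150 x min/max 1.1 270.7
30 y min/max -155.9 159.6
70 y min/max -156.3 160.0
110 y min/max -155.8 159.5
150 y min/max -156.0 159.9
190 y min/max -155.7 159.8
230 y min/max -156.9 159.9
scene 377
knob? 78 [ -60.72798615 -134.54907694   95.85080775] [-30.42664327 -34.5536188
[... 218 characters left out ...]
120], [-46, -42, 125], [-41, -38, 121], [-40, -47, 126], [-37, -46, 127], [-35, -127, 151], [-34, -36, 123], [-34, -49, 122], [-33, -130, 112], [-32, -131, 119], [-32, -117, 108], [-32, -133, 107], [-31, -119, 96], [-31, -126, 136], [-31, -127, 105], [-31, -128, 117]]
-150 x min/max 2.5 265.9
-120 x min/max -11.1 268.5
-90 x min/max -0.8 272.1
-60 x min/max -8.8 272.1
-30 x min/max -4.8 270.4
0 x min/max -1.4 269.4
30 x min/max -2.9 267.2
60 x min/max -6.6 269.0
90 x min/max -1.0 269.7
120 x min/max -5.1 270.7
150 x min/max -0.7 273.3
30 y min/max -156.1 154.4
70 y min/max -158.0 157.4
110 y min/max -156.2 156.3
150 y min/max -157.5 156.7
190 y min/max -157.1 156.3
230 y min/max -155.2 153.5
```

Cartons a and b are far and near respectively, and crate geometry agrees with the cloud (knob at world ~(0.535, 0.215)). Starting with carton b.

```bash
cat >> h.py <<'E'
from scipy.spatial.transform import Rotation as Ro
def cur():
    o=r.observe(); q=o["eef_rot"]; return o,np.array(o["tool_pos"]),Ro.from_quat([q[1],q[2],q[3],q[0]])
def down(yaw):  # tool y at world yaw deg, z down
    a=np.radians(yaw); y=np.array([np.cos(a),np.sin(a),0]); z=np.array([0,0,-1.]); return Ro.from_matrix(np.c_[np.cross(y,z),y,z])
def go(x,y,z,yaw,p=None,R=None,name=""):
    o,p0,R0=cur(); p=p0 if p is None else p; R=R0 if R is None else R
    l=R.inv().apply(np.array([x,y,z])-p)/.3; tw=(R.inv()*down(yaw)).as_rotvec()/np.pi
    print(name,"lin",l.round(4).tolist(),"twist",tw.round(4).tolist())
    return np.array([x,y,z]),down(yaw)
def yaw(R): y=R.as_matrix()[:,1]; return np.degrees(np.arctan2(y[1],y[0]))
def st():
    o,p,R=cur(); print("t %.2f p %s yaw %.2f zax %s F %s w %.4f"%(o["t"],p.round(4),yaw(R),R.as_matrix()[:,2].round(3),np.round(o["force"],1),o["gripper_width"]))
E
python3 - <<'E'
from h import *
st()
p,R=go(.33,.305,.231,56,name="mid")
p,R=go(.5207,.1044,.12,37.5,p,R,name="above")
E
```

```text
t 0.15 p [0.1378 0.5063 0.2307] yaw 74.77 zax [-0.    -0.001 -1.   ] F [-0.3  0.9 -0. ] w 0.0852
mid lin [-0.7943, -0.4791, -0.0004] twist [-0.0004, 0.0001, 0.1043]
above lin [-0.9009, -0.1989, 0.37] twist [0.0, 0.0, 0.1028]
```

Request:
{"api": "carry_out", "payload": {"commands": [{"linear":[-0.794,-0.479,0],"twist":[0,0,0.104],"jaw":1},{"linear":[-0.794,-0.479,0],"twist":[0,0,0.104],"jaw":1},{"linear":[-0.794,-0.479,0],"twist":[0,0,0.104],"jaw":1},{"linear":[-0.794,-0.479,0],"twist":[0,0,0.104],"jaw":1},{"linear":[-0.794,-0.479,0],"twist":[0,0,0.104],"jaw":1}], "squeeze": 35}}

```text
t: 0.57
tool_pos: [0.2824, 0.3542, 0.2311]
eef_rot: [-0.0, 0.292, 0.957, -0.0]
force: [0.4, -0.0, -0.1]
gripper_width: 0.0858
```

```bash
python3 - <<'E'
from h import *
st()
p,R=go(.43,.20,.22,45,name="mid")
p,R=go(.5207,.1044,.12,37.5,name="above")
E
```

```text
t 0.57 p [0.2824 0.3542 0.2311] yaw 56.09 zax [-0. -0. -1.] F [ 0.4 -0.  -0.1] w 0.0858
mid lin [-0.6951, -0.1523, 0.0371] twist [-0.0001, 0.0, 0.0616]
above lin [-1.1238, -0.248, 0.3705] twist [-0.0001, 0.0, 0.1033]
```

Request:
{"api": "carry_out", "payload": {"commands": [{"linear":[-0.95,-0.21,0.06],"twist":[0,0,0.1],"jaw":1},{"linear":[-0.95,-0.21,0.06],"twist":[0,0,0.1],"jaw":1},{"linear":[-0.95,-0.21,0.06],"twist":[0,0,0.1],"jaw":1},{"linear":[-0.95,-0.21,0.06],"twist":[0,0,0.1],"jaw":1},{"linear":[-0.95,-0.21,0.06],"twist":[0,0,0.1],"jaw":1}]}}

```text
t: 0.98
tool_pos: [0.426, 0.2034, 0.2183]
eef_rot: [0.0, 0.438, 0.899, 0.0]
force: [1.2, 1.0, -0.3]
gripper_width: 0.0852
```

```bash
python3 - <<'E'
from h import *
st()
go(.521,.1042,.16,37.5,name="above")
E
```

```text
t 0.98 p [0.426  0.2034 0.2183] yaw 38.04 zax [ 0.  0. -1.] F [ 1.2  1.  -0.3] w 0.0852
above lin [-0.4554, 0.0457, 0.1944] twist [0.0001, -0.0, 0.003]
```

Request:
{"api": "carry_out", "payload": {"commands": [{"linear":[-0.455,0.046,0.194],"twist":[0,0,0.003],"jaw":1},{"linear":[-0.455,0.046,0.194],"twist":[0,0,0.003],"jaw":1},{"linear":[-0.455,0.046,0.194],"twist":[0,0,0.003],"jaw":1},{"linear":[-0.455,0.046,0.194],"twist":[0,0,0.003],"jaw":1},{"linear":[-0.455,0.046,0.194],"twist":[0,0,0.003],"jaw":1}]}}

```text
t: 1.4
tool_pos: [0.5213, 0.1028, 0.1571]
eef_rot: [-0.001, 0.444, 0.896, -0.002]
force: [-1.5, 0.4, -0.5]
gripper_width: 0.0854
```

```bash
python3 - <<'E'
from h import *
st()
go(.521,.1042,.012,37.5,name="grasp")
c,R,t=grab("wrist"); cv2.imwrite("pics/w1.png",c["frame"])
W=pts(c,R,t); m=(abs(W[...,2]-.055)<.006).astype(np.uint8); 
n,lab,s,ce=cv2.connectedComponentsWithStats(m,connectivity=4)
for l in range(1,n):
    if s[l,4]>300:
        P=W[lab==l]; rc=cv2.minAreaRect((P[:,:2]*1000).astype(np.float32)); print(s[l].tolist(),np.round(rc[0],1),np.round(rc[1],1),round(rc[2],1))
E
```

```text
t 1.40 p [0.5213 0.1028 0.1571] yaw 37.24 zax [-0.004 -0.002 -1.   ] F [-1.5  0.4 -0.5] w 0.0854
grasp lin [0.004, 0.0037, 0.4835] twist [-0.0012, -0.0002, -0.0014]
[108, 4, 89, 23, 666] [381.6 158.3] [61.9 11.9] 28.2
[221, 126, 74, 103, 7101] [519.8 104. ] [60.1 90.5] 37.3
[346, 134, 91, 105, 7173] [615.6 166.6] [60.9 90.5] 33.3
[58, 362, 50, 22, 842] [ 501.2 -181.4] [54.2 24.1] 37.5
```

View pics/w1.png

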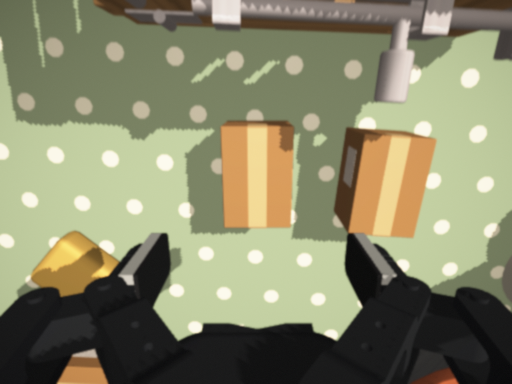

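The wrist view shows carton b (top face 222–293, 122–228) centred between the fingers, carton a to its right at (390,180), and the knob at (396,75). The wrist, top and scene measurements agree to 1–2 mm.

```bash
python3 - <<'E'
from h import *
st()
go(.5203,.1042,.012,37.4,name="grasp")
E
```

```text
t 1.45 p [0.5203 0.1043 0.1582] yaw 37.30 zax [-0.003 -0.001 -1.   ] F [ 0.6 -0.6  0.5] w 0.0852
grasp lin [-0.001, 0.0012, 0.4875] twist [-0.001, -0.0005, -0.0005]
```

Request:
{"api": "carry_out", "payload": {"commands": [{"linear":[0,0,0.13],"jaw":1},{"linear":[0,0,0.25],"jaw":1},{"linear":[0,0,0.37],"jaw":1},{"linear":[0,0,0.45],"jaw":1},{"linear":[0,0,0.49],"jaw":1}]}}

```text
schema error: expected keys linear, twist, jaw
```

Request:
{"api": "carry_out", "payload": {"commands": [{"linear":[0,0,0],"jaw":0.3},{"linear":[0,0,0],"jaw":0.3},{"linear":[0,0,0],"jaw":0.3},{"linear":[0,0,0],"jaw":0.3},{"linear":[0,0,0],"jaw":0.3}]}}

```text
schema error: expected keys linear, twist, jaw
```

```bash
python3 - <<'E'
from h import *
st()
E
```

```text
t 1.45 p [0.5203 0.1043 0.1582] yaw 37.30 zax [-0.003 -0.001 -1.   ] F [ 0.6 -0.6  0.5] w 0.0852
```

Request:
{"api": "carry_out", "payload": {"commands": [{"linear":[0,0,0.13],"twist":[0,0,0],"jaw":1},{"linear":[0,0,0.25],"twist":[0,0,0],"jaw":1},{"linear":[0,0,0.37],"twist":[0,0,0],"jaw":1},{"linear":[0,0,0.45],"twist":[0,0,0],"jaw":1},{"linear":[0,0,0.49],"twist":[0,0,0],"jaw":1}]}}

```text
t: 1.87
tool_pos: [0.5173, 0.1067, 0.0101]
eef_rot: [-0.002, 0.442, 0.897, -0.001]
force: [-1.4, 0.4, 0.2]
gripper_width: 0.0853
```

Request:
{"api": "carry_out", "payload": {"commands": [{"linear":[0,0,0],"twist":[0,0,0],"jaw":0.3},{"linear":[0,0,0],"twist":[0,0,0],"jaw":0.3},{"linear":[0,0,0],"twist":[0,0,0],"jaw":0.3},{"linear":[0,0,0],"twist":[0,0,0],"jaw":0.3},{"linear":[0,0,0],"twist":[0,0,0],"jaw":0.3}]}}

```text
t: 2.28
tool_pos: [0.5208, 0.1066, 0.0144]
eef_rot: [0.001, 0.442, 0.897, 0.001]
force: [-0.1, -0.5, -3.1]
gripper_width: 0.0598
```

```bash
python3 - <<'E'
from h import *
st()
E
```

```text
t 2.28 p [0.5208 0.1066 0.0144] yaw 37.52 zax [ 0.002  0.    -1.   ] F [-0.1 -0.5 -3.1] w 0.0598
```

Request:
{"api": "carry_out", "payload": {"commands": [{"linear":[0,0,-0.1],"twist":[0,0,0],"jaw":0},{"linear":[0,0,-0.2],"twist":[0,0,0],"jaw":0},{"linear":[0,0,-0.32],"twist":[0,0,0],"jaw":0},{"linear":[0,0,-0.42],"twist":[0,0,0],"jaw":0},{"linear":[0,0,-0.45],"twist":[0,0,0],"jaw":0}]}}

```text
t: 2.7
tool_pos: [0.5224, 0.1067, 0.1541]
eef_rot: [0.003, 0.442, 0.897, 0.003]
force: [0.3, 0.2, -2.7]
gripper_width: 0.0594
```

```bash
python3 - <<'E'
from h import *
st()
p,R=go(.516,-.02,.15,0,name="a")
p,R=go(.508,-.14,.15,-35,p,R,name="b")
go(.504,-.2025,.15,-56,p,R,name="c")
E
```

```text
t 2.70 p [0.5224 0.1067 0.1541] yaw 37.51 zax [ 0.008  0.002 -1.   ] F [ 0.3  0.2 -2.7] w 0.0594
a lin [-0.3221, -0.2742, 0.0127] twist [0.0026, 0.0003, 0.2084]
b lin [-0.4, -0.0267, 0.0] twist [0.0, 0.0, 0.1944]
c lin [-0.1783, 0.1086, 0.0] twist [0.0, 0.0, 0.1167]
```

Request:
{"api": "carry_out", "payload": {"commands": [{"linear":[-0.06,-0.05,0],"twist":[0,0,0.035],"jaw":0},{"linear":[-0.13,-0.11,0],"twist":[0,0,0.075],"jaw":0},{"linear":[-0.2,-0.17,0],"twist":[0,0,0.114],"jaw":0},{"linear":[-0.27,-0.23,0],"twist":[0,0,0.153],"jaw":0},{"linear":[-0.34,-0.29,0],"twist":[0,0,0.192],"jaw":0}]}}

```text
t: 3.12
tool_pos: [0.5127, -0.0287, 0.1477]
eef_rot: [-0.0, 0.691, 0.723, -0.0]
force: [0.1, -0.8, -3.4]
gripper_width: 0.0596
```

```bash
python3 - <<'E'
from h import *
st()
p,R=go(.508,-.14,.15,-33,name="b")
go(.504,-.2025,.15,-56,p,R,name="c")
E
```

```text
t 3.12 p [ 0.5127 -0.0287  0.1477] yaw 2.63 zax [-0.  0. -1.] F [ 0.1 -0.8 -3.4] w 0.0596
b lin [-0.3698, -0.0328, -0.0077] twist [-0.0001, 0.0, 0.1979]
c lin [-0.182, 0.1023, 0.0] twist [0.0, 0.0, 0.1278]
```

Request:
{"api": "carry_out", "payload": {"commands": [{"linear":[-0.08,-0.01,0],"twist":[0,0,0.039],"jaw":0},{"linear":[-0.16,-0.02,0],"twist":[0,0,0.078],"jaw":0},{"linear":[-0.24,-0.03,0],"twist":[0,0,0.117],"jaw":0},{"linear":[-0.31,-0.03,0],"twist":[0,0,0.156],"jaw":0},{"linear":[-0.37,-0.033,0],"twist":[0,0,0.195],"jaw":0}]}}

```text
t: 3.53
tool_pos: [0.5086, -0.1405, 0.1476]
eef_rot: [-0.0, 0.877, 0.481, -0.0]
force: [-0.1, -0.6, -2.8]
gripper_width: 0.0598
```

```bash
python3 - <<'E'
from h import *
st()
go(.504,-.2025,.15,-56,name="c")
E
```

```text
t 3.53 p [ 0.5086 -0.1405  0.1476] yaw -32.55 zax [-0.001 -0.    -1.   ] F [-0.1 -0.6 -2.8] w 0.0598
c lin [-0.1826, 0.0983, -0.008] twist [-0.0001, 0.0001, 0.1303]
```

Request:
{"api": "carry_out", "payload": {"commands": [{"linear":[-0.05,0.03,0],"twist":[0,0,0.039],"jaw":0},{"linear":[-0.1,0.055,0],"twist":[0,0,0.078],"jaw":0},{"linear":[-0.15,0.08,0],"twist":[0,0,0.11],"jaw":0},{"linear":[-0.183,0.098,0],"twist":[0,0,0.13],"jaw":0},{"linear":[-0.183,0.098,0],"twist":[0,0,0.13],"jaw":0}]}}

```text
t: 3.95
tool_pos: [0.5043, -0.203, 0.1475]
eef_rot: [0.0, 0.956, 0.294, -0.0]
force: [-0.8, -0.3, -2.4]
gripper_width: 0.0595
```

```bash
cat >> h.py <<'E'
def rects(cam,z,tol=.006,mn=150,crop=None,save=None):
    c,R,t=grab(cam); W=pts(c,R,t); m=(abs(W[...,2]-z)<tol).astype(np.uint8)
    if save: cv2.imwrite(save,c["frame"])
    n,lab,s,ce=cv2.connectedComponentsWithStats(m,connectivity=4)
    for l in range(1,n):
        if s[l,4]>mn:
            P=W[lab==l]; rc=cv2.minAreaRect((P[:,:2]*1000).astype(np.float32)); 
            if max(rc[1])<200: print(cam,ce[l].round(0).tolist(),s[l,4],np.round(rc[0],1),np.round(rc[1],1),round(rc[2],1),"z",np.median(P[:,2]).round(4))
    return c,W
E
python3 - <<'E'
from h import *
c,W=rects("scene",.19,tol=.012,save="pics/s2.png")
c,W=rects("top",.19,tol=.012,save="pics/t2.png")
c,W=rects("wrist",.055,save="pics/w2.png")
st()
E
```

```text
scene [174.0, 87.0] 178 [ 10.3 -80.1] [109.9  42.2] 19.2 z 0.1897
scene [223.0, 177.0] 350 [ 527.1 -199.7] [ 51.4 100.5] 35.0 z 0.1893
top [156.0, 360.0] 424 [ 90.4 110.8] [123.  53.] 79.6 z 0.1874
wrist [507.0, 15.0] 313 [ 707.4 -278. ] [25.5  4.4] 59.5 z 0.053
wrist [259.0, 142.0] 1542 [ 534.2 -182.8] [15.7 59.9] 34.6 z 0.0551
wrist [394.0, 366.0] 360 [ 424.4 -422.5] [ 6.7 36.3] 61.5 z 0.055
t 4.10 p [ 0.5044 -0.2007  0.1477] yaw -55.48 zax [-0.001  0.001 -1.   ] F [-0.1 -0.2 -3.1] w 0.0594
```

View pics/w2.png

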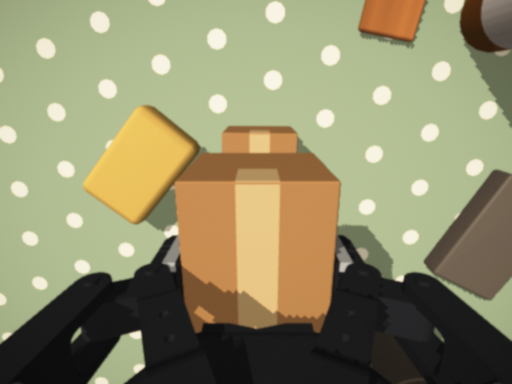

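View pics/s2.png

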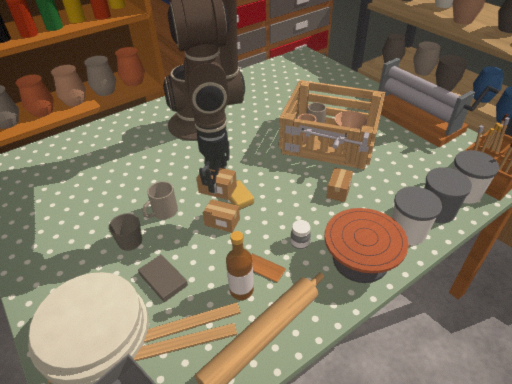

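```bash
python3 - <<'E'
from h import *
o,p,R=cur(); c,Rc,t=grab("wrist"); W=pts(c,Rc,t); st()
L=(W-p)@R.as_matrix()*1000  # tool coords mm
f=c["frame"].astype(int); 
for row in range(120,215,5):
    print(row,W[row,256].round(4),L[row,256].round(1))
for row in (190,200,220):
    a=np.where((W[row,150:370,2]>.17)&(W[row,150:370,2]<.2))[0]+150
    print(row,a.min(),a.max(),L[row,a.min()+1].round(1),L[row,a.max()-1].round(1))
E
```

```text
t 4.15 p [ 0.5046 -0.2005  0.1479] yaw -55.46 zax [-0.     0.001 -1.   ] F [ 0.5  0.2 -3.4] w 0.0595
120 [ 0.5433 -0.1724  0.001 ] [ 48.1  -1.2 146.8]
125 [ 5.393e-01 -1.751e-01  1.000e-04] [ 43.3  -1.2 147.6]
130 [ 0.5385 -0.1758  0.0321] [ 42.2  -1.1 115.6]
135 [ 0.5374 -0.1767  0.0536] [40.8 -1.  94.1]
140 [ 0.5344 -0.1788  0.0551] [37.1 -1.  92.6]
145 [ 0.5311 -0.1811  0.055 ] [33.1 -1.  92.7]
150 [ 0.5278 -0.1833  0.055 ] [29.1 -1.  92.8]
155 [ 0.5389 -0.1761  0.1413] [42.4 -0.7  6.5]
160 [ 0.5389 -0.1762  0.1527] [42.3 -0.7 -5. ]
165 [ 0.5387 -0.1764  0.1621] [ 42.1  -0.7 -14.4]
170 [ 0.5391 -0.1762  0.1725] [ 42.4  -0.6 -24.8]
175 [ 0.539  -0.1763  0.1797] [ 42.3  -0.6 -32. ]
180 [ 0.5393 -0.1761  0.1879] [ 42.6  -0.6 -40.2]
185 [ 0.538 -0.177  0.189] [ 41.1  -0.6 -41.3]
190 [ 0.5366 -0.178   0.1894] [ 39.4  -0.6 -41.7]
195 [ 0.5349 -0.1792  0.1887] [ 37.3  -0.6 -41. ]
200 [ 0.5335 -0.1801  0.1895] [ 35.6  -0.6 -41.8]
205 [ 0.5319 -0.1812  0.1893] [ 33.6  -0.6 -41.6]
210 [ 0.5303 -0.1823  0.1895] [ 31.8  -0.6 -41.7]
190 175 340 [ 39.  -29.4 -40.4] [ 38.9  29.4 -40.3]
200 176 339 [ 35.1 -29.4 -40.4] [ 35.7  28.9 -41.9]
220 178 337 [ 27.4 -29.1 -40.8] [ 27.7  28.8 -41.6]
```

```bash
python3 - <<'E'
from h import *
o,p,R=cur(); c,Rc,t=grab("wrist"); W=pts(c,Rc,t); st()
L=(W-p)@R.as_matrix()*1000
for row in range(130,152,3):
    a=np.where((abs(W[row,190:330,2]-.055)<.006))[0]+190
    print(row,a.min(),a.max(),L[row,a.min()].round(1),L[row,a.max()].round(1), ((L[row,a.min()]+L[row,a.max()])/2)[1].round(2))
m=(abs(W[...,2]-.055)<.004); m[:,:190]=0;m[:,330:]=0;m[160:]=0
rc=cv2.minAreaRect((W[m][:,:2]*1000).astype(np.float32)); print(rc)
m=(abs(W[...,2]-.1895)<.004); m[:,:160]=0;m[:,350:]=0;m[230:]=0
rc=cv2.minAreaRect((W[m][:,:2]*1000).astype(np.float32)); print(rc)
E
```

```text
t 4.20 p [ 0.5047 -0.2004  0.148 ] yaw -55.45 zax [-0.  0. -1.] F [-0.2  0.1 -3.1] w 0.0595Traceback (most recent call last):
  File "<stdin>", line 6, in <module>
    return umr_minimum(a, axis, None, out, keepdims, initial, where)
ValueError: zero-size array to reduction operation minimum which has no identity
```

```bash
python3 - <<'E'
from h import *
o,p,R=cur(); c,Rc,t=grab("wrist"); W=pts(c,Rc,t); st()
L=(W-p)@R.as_matrix()*1000
for row in range(134,154,3):
    a=np.where((abs(W[row,190:330,2]-.055)<.006))[0]+190
    if len(a): print(row,a.min(),a.max(),L[row,a.min()].round(1),L[row,a.max()].round(1), ((L[row,a.min()]+L[row,a.max()])/2)[1].round(2))
m=(abs(W[...,2]-.055)<.004); m[:,:190]=0;m[:,330:]=0;m[160:]=0
rc=cv2.minAreaRect((W[m][:,:2]*1000).astype(np.float32)); print(rc)
m=(abs(W[...,2]-.1895)<.004); m[:,:160]=0;m[:,350:]=0;m[230:]=0
rc=cv2.minAreaRect((W[m][:,:2]*1000).astype(np.float32)); print(rc)
E
```

```text
t 4.25 p [ 0.5047 -0.2004  0.1482] yaw -55.46 zax [-0.  0. -1.] F [-0.  -0.8 -3.3] w 0.0595
134 223 297 [ 41.7 -27.1  93.7] [41.6 31.3 94. ] 2.14
137 223 298 [ 39.4 -27.   92.8] [39.3 32.2 93.5] 2.56
140 223 297 [ 37.1 -27.1  92.2] [36.9 31.5 93.9] 2.23
143 223 297 [ 34.6 -27.3  93.2] [34.8 31.3 91.7] 2.03
146 223 297 [ 32.2 -27.3  93.2] [32.3 31.5 92.5] 2.09
149 223 297 [ 29.7 -27.4  93.5] [29.8 31.7 93.2] 2.13
152 223 297 [ 27.5 -27.4  92.4] [27.4 31.8 93.2] 2.19
((534.5693359375, -182.63555908203125), (14.982298851013184, 59.85820007324219), 34.476104736328125)
((531.8988647460938, -181.66360473632812), (19.891023635864258, 60.25712966918945), 34.637935638427734)
```

The held carton's end face (tool x 42.4 mm, row 170) matches the base's (42.2 mm). The base sits 2.2 mm to +tool-y and yaw matches within 0.2°.

Request:
{"api": "carry_out", "payload": {"commands": [{"linear":[0,0.007,0.06],"twist":[0,0,0],"jaw":0},{"linear":[0,0.007,0.14],"twist":[0,0,0],"jaw":0},{"linear":[0,0.007,0.21],"twist":[0,0,0],"jaw":0},{"linear":[0,0.007,0.25],"twist":[0,0,0],"jaw":0},{"linear":[0,0.007,0.255],"twist":[0,0,0],"jaw":0}]}}

```text
t: 4.67
tool_pos: [0.5048, -0.2017, 0.0697]
eef_rot: [-0.001, 0.955, 0.297, -0.001]
force: [0.1, 1.1, -2.1]
gripper_width: 0.0597
```

Request:
{"api": "carry_out", "payload": {"commands": [{"linear":[0,0,0.003],"twist":[0,0,0],"jaw":0},{"linear":[0,0,0.006],"twist":[0,0,0],"jaw":0},{"linear":[0,0,0.008],"twist":[0,0,0],"jaw":0},{"linear":[0,0,0.008],"twist":[0,0,0],"jaw":0}]}}

```text
t: 5.0
tool_pos: [0.5064, -0.2029, 0.0702]
eef_rot: [0.0, 0.955, 0.296, 0.001]
force: [0.5, 0.5, -3.0]
gripper_width: 0.0596
```

Request:
{"api": "carry_out", "payload": {"commands": [{"linear":[0,0,0.003],"twist":[0,0,0],"jaw":0},{"linear":[0,0,0.006],"twist":[0,0,0],"jaw":0},{"linear":[0,0,0.006],"twist":[0,0,0],"jaw":0}]}}

```text
t: 5.25
tool_pos: [0.5065, -0.203, 0.0692]
eef_rot: [0.001, 0.955, 0.296, 0.001]
force: [-1.9, 2.4, 5.7]
gripper_width: 0.0596
```

```bash
python3 - <<'E'
from h import *
st()
c,Rc,t=grab("wrist"); o,p,R=cur(); W=pts(c,Rc,t); cv2.imwrite("pics/w3.png",c["frame"]); st()
L=(W-p)@R.as_matrix()*1000
for row in range(100,240,5): print(row,W[row,256,2].round(4),L[row,256].round(1))
E
```

```text
t 5.25 p [ 0.5065 -0.203   0.0692] yaw -55.55 zax [ 0.002 -0.    -1.   ] F [-1.9  2.4  5.7] w 0.0596
t 5.30 p [ 0.5065 -0.203   0.0692] yaw -55.55 zax [ 0.002 -0.    -1.   ] F [-2.3  1.4  5.9] w 0.0595
100 0.0005 [68.  -0.9 68.8]
105 0.0001 [64.7 -0.9 69.2]
110 0.0001 [61.4 -0.9 69.2]
115 -0.0009 [57.9 -1.  70.1]
120 -0.0002 [54.5 -1.  69.5]
125 0.0004 [51.2 -1.  68.9]
130 0.0001 [47.6 -1.  69.2]
135 0.0001 [44.1 -1.  69.2]
140 0.0075 [41.7 -0.9 61.7]
145 0.0281 [41.7 -0.9 41.1]
150 0.0467 [42.  -0.8 22.6]
155 0.0629 [42.4 -0.7  6.3]
160 0.0732 [42.1 -0.7 -4. ]
165 0.0844 [ 42.3  -0.7 -15.2]
170 0.0938 [ 42.4  -0.6 -24.6]
175 0.1021 [ 42.5  -0.6 -32.8]
180 0.1092 [ 42.6  -0.6 -40. ]
185 0.1102 [ 41.   -0.6 -40.9]
190 0.1101 [ 39.1  -0.6 -40.8]
195 0.1114 [ 37.7  -0.6 -42.1]
200 0.1109 [ 35.6  -0.6 -41.7]
205 0.11 [ 33.3  -0.6 -40.8]
210 0.111 [ 31.8  -0.6 -41.8]
215 0.1107 [ 29.7  -0.6 -41.5]
220 0.11 [ 27.4  -0.6 -40.8]
225 0.1103 [ 25.5  -0.6 -41.1]
230 0.1092 [ 23.   -0.6 -40. ]
235 0.1105 [ 21.6  -0.6 -41.3]
```

View pics/w3.png

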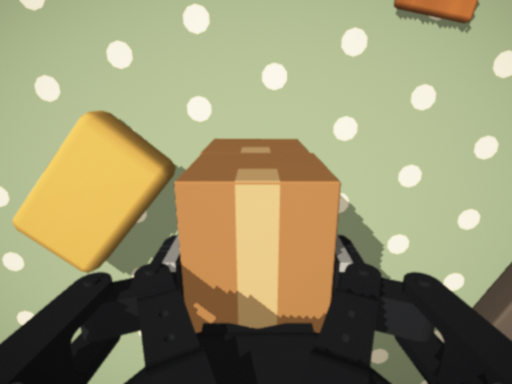

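Seated: both end faces are in one plane within 0.7 mm (rows 140–180), and edges run straight at (178–338). Releasing.

Request:
{"api": "carry_out", "payload": {"commands": [{"linear":[0,0,-0.004],"twist":[0,0,0],"jaw":0.5},{"linear":[0,0,-0.004],"twist":[0,0,0],"jaw":0.8},{"linear":[0,0,-0.004],"twist":[0,0,0],"jaw":1},{"linear":[0,0,-0.004],"twist":[0,0,0],"jaw":1},{"linear":[0,0,-0.08],"twist":[0,0,0],"jaw":1}]}}

```text
t: 5.72
tool_pos: [0.5035, -0.2019, 0.0878]
eef_rot: [-0.002, 0.955, 0.296, -0.003]
force: [-0.7, 0.8, -0.6]
gripper_width: 0.0852
```

```bash
python3 - <<'E'
from h import *
st()
E
```

```text
t 5.72 p [ 0.5035 -0.2019  0.0878] yaw -55.55 zax [-0.007  0.003 -1.   ] F [-0.7  0.8 -0.6] w 0.0852
```

Request:
{"api": "carry_out", "payload": {"commands": [{"linear":[0,0,-0.12],"twist":[0,0,0],"jaw":1},{"linear":[0,0,-0.24],"twist":[0,0,0],"jaw":1},{"linear":[0.08,0,-0.32],"twist":[0,0,-0.03],"jaw":1},{"linear":[0.2,0,-0.36],"twist":[0,0,-0.07],"jaw":1},{"linear":[0.33,0,-0.36],"twist":[0,0,-0.11],"jaw":1}]}}

```text
t: 6.13
tool_pos: [0.5894, -0.1474, 0.2043]
eef_rot: [0.002, 0.889, 0.457, 0.003]
force: [1.2, -0.6, -0.5]
gripper_width: 0.0852
```

```bash
python3 - <<'E'
from h import *
st()
rects("top",.110,save="pics/t4.png");rects("scene",.110,save="pics/s4.png")
rects("top",.055)
p,R=go(.60,.02,.17,0,name="m")
go(.6162,.1668,.16,33.4,p,R,name="c1")
E
```

```text
t 6.13 p [ 0.5894 -0.1474  0.2043] yaw -35.62 zax [ 0.007 -0.002 -1.   ] F [ 1.2 -0.6 -0.5] w 0.0852
top [290.0, 201.0] 377 [ 498.9 -208.3] [73.8 60.6] 34.7 z 0.1093
scene [219.0, 197.0] 539 [ 506.7 -204.9] [92.1 63.4] 35.7 z 0.1111
top [155.0, 157.0] 640 [616.3 166.9] [61.3 90.3] 33.0 z 0.0542
top [56.0, 221.0] 186 [423.1 423.9] [101.1  63.4] 6.5 z 0.0551
m lin [0.4687, -0.2925, 0.0964] twist [-0.0001, -0.0, -0.1981]
c1 lin [0.4893, 0.054, 0.0333] twist [0.0, 0.0, -0.1856]
```

Request:
{"api": "carry_out", "payload": {"commands": [{"linear":[0.09,-0.06,0.02],"twist":[0,0,-0.04],"jaw":1},{"linear":[0.19,-0.12,0.04],"twist":[0,0,-0.079],"jaw":1},{"linear":[0.3,-0.18,0.06],"twist":[0,0,-0.118],"jaw":1},{"linear":[0.4,-0.25,0.08],"twist":[0,0,-0.157],"jaw":1},{"linear":[0.47,-0.29,0.1],"twist":[0,0,-0.196],"jaw":1}]}}

```text
t: 6.7
tool_pos: [0.5985, 0.0204, 0.1691]
eef_rot: [-0.001, 0.708, 0.706, -0.0]
force: [0.1, 0.4, -0.7]
gripper_width: 0.0852
```

```bash
python3 - <<'E'
from h import *
st()
go(.6162,.1668,.16,33.3,name="c1")
E
```

```text
t 6.70 p [0.5985 0.0204 0.1691] yaw -0.21 zax [-0.001  0.    -1.   ] F [ 0.1  0.4 -0.7] w 0.0852
c1 lin [0.4881, 0.0574, 0.0304] twist [-0.0003, -0.0002, -0.1862]
```

Request:
{"api": "carry_out", "payload": {"commands": [{"linear":[0.12,0.014,0.01],"twist":[0,0,-0.04],"jaw":1},{"linear":[0.24,0.028,0.02],"twist":[0,0,-0.08],"jaw":1},{"linear":[0.36,0.043,0.03],"twist":[0,0,-0.12],"jaw":1},{"linear":[0.45,0.053,0.03],"twist":[0,0,-0.155],"jaw":1},{"linear":[0.488,0.057,0.03],"twist":[0,0,-0.186],"jaw":1}]}}

```text
t: 7.12
tool_pos: [0.6174, 0.1673, 0.1597]
eef_rot: [-0.001, 0.475, 0.88, -0.0]
force: [-0.1, 0.1, -0.6]
gripper_width: 0.0855
```

```bash
python3 - <<'E'
from h import *
st()
rects("wrist",.055,save="pics/w5.png")
st()
rects("top",.11,save="pics/t5.png")
rects("scene",.11,save="pics/s5.png")
st()
go(.6162,.1668,.012,33.3,name="c1")
E
```

```text
t 7.12 p [0.6174 0.1673 0.1597] yaw 33.34 zax [-0.001  0.    -1.   ] F [-0.1  0.1 -0.6] w 0.0855
wrist [256.0, 177.0] 6974 [615.8 166.8] [60.1 90.4] 33.3 z 0.0552
wrist [460.0, 252.0] 885 [817.9 213.5] [90.6 26.4] 78.8 z 0.0549
t 7.17 p [0.6175 0.1679 0.1597] yaw 33.62 zax [-0.001  0.001 -1.   ] F [ 0.4  1.4 -0.5] w 0.0854
top [285.0, 196.0] 728 [ 505.7 -203.6] [90.3 60.4] 34.6 z 0.1091
scene [219.0, 197.0] 537 [ 507.4 -204.1] [90.6 63.3] 33.7 z 0.1112
t 7.27 p [0.6175 0.1647 0.1601] yaw 32.87 zax [-0.001 -0.001 -1.   ] F [ 0.2  0.  -0. ] w 0.0854
c1 lin [0.0081, 0.0007, 0.4935] twist [-0.0004, 0.0, -0.0024]
```

Request:
{"api": "carry_out", "payload": {"commands": [{"linear":[0,0,0.11],"twist":[0,0,0],"jaw":1},{"linear":[0,0,0.23],"twist":[0,0,0],"jaw":1},{"linear":[0,0,0.35],"twist":[0,0,0],"jaw":1},{"linear":[0,0,0.45],"twist":[0,0,0],"jaw":1},{"linear":[0,0,0.49],"twist":[0,0,0],"jaw":1}]}}

```text
t: 7.68
tool_pos: [0.6149, 0.1619, 0.0089]
eef_rot: [-0.002, 0.48, 0.877, -0.003]
force: [-0.6, 0.8, -0.8]
gripper_width: 0.0858
```

Request:
{"api": "carry_out", "payload": {"commands": [{"linear":[0,0,0],"twist":[0,0,0],"jaw":0},{"linear":[0,0,0],"twist":[0,0,0],"jaw":0},{"linear":[0,0,0],"twist":[0,0,0],"jaw":0},{"linear":[0,0,0],"twist":[0,0,0],"jaw":0},{"linear":[0,0,0],"twist":[0,0,0],"jaw":0}]}}

```text
t: 8.1
tool_pos: [0.6192, 0.1648, 0.0154]
eef_rot: [0.001, 0.478, 0.878, 0.001]
force: [-0.4, 0.1, -1.7]
gripper_width: 0.06
```

```bash
python3 - <<'E'
from h import *
st()
p,R=go(.6162,.1668,.20,33.3,name="lift")
p,R=go(.605,.0,.20,0,p,R,name="m")
p,R=go(.56,-.13,.20,-35,p,R,name="m2")
E
```

```text
t 8.10 p [0.6192 0.1648 0.0154] yaw 32.91 zax [ 0.003  0.001 -1.   ] F [-0.4  0.1 -1.7] w 0.0600
lift lin [0.0104, -0.003, -0.6152] twist [0.0009, 0.0003, -0.0022]
m lin [-0.4442, -0.3365, 0.0] twist [0.0, 0.0, 0.185]
m2 lin [-0.4333, -0.15, 0.0] twist [0.0, 0.0, 0.1944]
```

Request:
{"api": "carry_out", "payload": {"commands": [{"linear":[0,0,-0.12],"twist":[0,0,0],"jaw":0},{"linear":[0,0,-0.24],"twist":[0,0,0],"jaw":0},{"linear":[0,0,-0.36],"twist":[0,0,0],"jaw":0},{"linear":[0,0,-0.48],"twist":[0,0,0],"jaw":0},{"linear":[0,0,-0.58],"twist":[0,0,0],"jaw":0}]}}

```text
t: 8.52
tool_pos: [0.6184, 0.1648, 0.1916]
eef_rot: [0.001, 0.478, 0.879, 0.001]
force: [0.8, 1.0, -1.9]
gripper_width: 0.0594
```

Request:
{"api": "carry_out", "payload": {"commands": [{"linear":[-0.08,-0.06,-0.03],"twist":[0,0,0.035],"jaw":0},{"linear":[-0.17,-0.13,-0.03],"twist":[0,0,0.073],"jaw":0},{"linear":[-0.27,-0.21,-0.03],"twist":[0,0,0.112],"jaw":0},{"linear":[-0.37,-0.29,-0.03],"twist":[0,0,0.15],"jaw":0},{"linear":[-0.46,-0.37,-0.03],"twist":[0,0,0.188],"jaw":0}]}}

```text
t: 8.93
tool_pos: [0.5999, -0.0131, 0.1977]
eef_rot: [0.001, 0.715, 0.7, 0.001]
force: [0.6, 0.4, -1.7]
gripper_width: 0.0597
```

```bash
python3 - <<'E'
from h import *
st()
p,R=go(.56,-.13,.195,-33,name="m2")
p,R=go(.507,-.204,.195,-55.6,p,R,name="m3")
E
```

```text
t 8.93 p [ 0.5999 -0.0131  0.1977] yaw -1.22 zax [ 0.002 -0.    -1.   ] F [ 0.6  0.4 -1.7] w 0.0597
m2 lin [-0.3924, -0.1246, 0.0089] twist [0.0006, -0.0001, 0.1766]
m3 lin [-0.3031, -0.0138, 0.0] twist [0.0, 0.0, 0.1256]
```

Request:
{"api": "carry_out", "payload": {"commands": [{"linear":[-0.08,-0.025,0],"twist":[0,0,0.036],"jaw":0},{"linear":[-0.16,-0.05,0],"twist":[0,0,0.072],"jaw":0},{"linear":[-0.24,-0.075,0],"twist":[0,0,0.108],"jaw":0},{"linear":[-0.32,-0.1,0],"twist":[0,0,0.144],"jaw":0},{"linear":[-0.39,-0.125,0],"twist":[0,0,0.177],"jaw":0}]}}

```text
t: 9.35
tool_pos: [0.5602, -0.1294, 0.1976]
eef_rot: [0.001, 0.879, 0.476, 0.0]
force: [0.2, 0.8, -2.9]
gripper_width: 0.0596
```

```bash
python3 - <<'E'
from h import *
st()
p,R=go(.507,-.204,.195,-55.6,name="m3")
E
```

```text
t 9.35 p [ 0.5602 -0.1294  0.1976] yaw -33.11 zax [ 0.001 -0.001 -1.   ] F [ 0.2  0.8 -2.9] w 0.0596
m3 lin [-0.3052, -0.0126, 0.0086] twist [0.0005, -0.0002, 0.1249]
```

Request:
{"api": "carry_out", "payload": {"commands": [{"linear":[-0.08,-0.003,0],"twist":[0,0,0.03],"jaw":0},{"linear":[-0.16,-0.006,0],"twist":[0,0,0.065],"jaw":0},{"linear":[-0.24,-0.01,0],"twist":[0,0,0.1],"jaw":0},{"linear":[-0.29,-0.012,0],"twist":[0,0,0.12],"jaw":0},{"linear":[-0.305,-0.013,0],"twist":[0,0,0.125],"jaw":0}]}}

```text
t: 9.77
tool_pos: [0.5066, -0.2045, 0.1977]
eef_rot: [0.001, 0.955, 0.296, 0.0]
force: [-0.4, 0.1, -1.4]
gripper_width: 0.0599
```

Request:
{"api": "carry_out", "payload": {"commands": [{"linear":[0,0,0],"twist":[0,0,0],"jaw":0},{"linear":[0,0,0],"twist":[0,0,0],"jaw":0},{"linear":[0,0,0],"twist":[0,0,0],"jaw":0}]}}

```text
t: 10.02
tool_pos: [0.5083, -0.2021, 0.1968]
eef_rot: [0.0, 0.954, 0.299, 0.0]
force: [0.1, -0.2, -1.1]
gripper_width: 0.0598
```

```bash
cat > meas.py <<'E'
from h import *
import sys
zl=float(sys.argv[1]); zh=float(sys.argv[2]); fn=sys.argv[3]
st()
o,p,R=cur(); c,Rc,t=grab("wrist"); W=pts(c,Rc,t); cv2.imwrite(fn,c["frame"])
L=(W-p)@R.as_matrix()*1000
for row in range(100,235,5): print(row,W[row,256,2].round(4),L[row,256].round(1))
for nm,z in (("low",zl),("held",zh)):
    m=(abs(W[...,2]-z)<.004); m[:,:160]=0;m[:,360:]=0;m[235:]=0
    q=L[m]; print(nm,len(q)); 
    for row in np.unique(np.where(m)[0])[2::4]:
        a=np.where(m[row])[0]; print(row,a.min(),a.max(),"xl %.1f ymid %.2f w %.1f"%(L[row,a].mean(0)[0],(L[row,a.min(),1]+L[row,a.max(),1])/2,L[row,a.max(),1]-L[row,a.min(),1]))
    rc=cv2.minAreaRect(q[:,:2].astype(np.float32)); print(nm,np.round(rc[0],1),np.round(rc[1],1),round(rc[2],2),"z",np.median(W[m][:,2]).round(4))
st()
E
python3 meas.py .110 .238 pics/w6.png
```

```text
t 10.02 p [ 0.5083 -0.2021  0.1968] yaw -55.16 zax [ 0.001  0.    -1.   ] F [ 0.1 -0.2 -1.1] w 0.0598
100 -0.0001 [ 65.4  -1.4 196.9]
105 -0.0001 [ 60.1  -1.4 197. ]
110 0.0002 [ 54.8  -1.4 196.7]
115 0.0008 [ 49.4  -1.4 196. ]
120 -0.0016 [ 43.7  -1.4 198.5]
125 0.0131 [ 39.6  -1.4 183.8]
130 0.0635 [ 40.2  -1.2 133.3]
135 0.0997 [40.4 -1.  97.1]
140 0.1091 [37.8 -1.  87.8]
145 0.1972 [48.6 -0.7 -0.3]
150 0.2105 [ 48.6  -0.6 -13.7]
155 0.2229 [ 48.9  -0.6 -26. ]
160 0.231 [ 48.6  -0.6 -34.2]
165 0.2369 [ 48.1  -0.5 -40. ]
170 0.2371 [ 46.3  -0.5 -40.3]
175 0.2368 [ 44.4  -0.6 -40. ]
180 0.2369 [ 42.6  -0.6 -40. ]
185 0.2367 [ 40.7  -0.6 -39.9]
190 0.2365 [ 38.7  -0.6 -39.6]
195 0.236 [ 36.6  -0.6 -39.1]
200 0.2373 [ 35.1  -0.6 -40.4]
205 0.2373 [ 33.2  -0.6 -40.5]
210 0.2362 [ 30.8  -0.6 -39.3]
215 0.237 [ 29.1  -0.6 -40.1]
220 0.2371 [ 27.1  -0.6 -40.2]
225 0.2371 [ 25.1  -0.6 -40.3]
230 0.2354 [ 22.3  -0.6 -38.5]
low 317
138 219 296 xl 39.5 ymid -0.01 w 59.2
low [39.2  0.1] [ 2.8 59.5] 0.01 z 0.1098
held 11789
163 175 339 xl 48.6 ymid -0.56 w 58.6
167 173 340 xl 47.4 ymid -0.41 w 59.3
171 173 340 xl 45.9 ymid -0.39 w 59.7
175 174 339 xl 44.4 ymid -0.52 w 59.2
179 174 339 xl 42.9 ymid -0.47 w 59.1
183 175 339 xl 41.4 ymid -0.26 w 59.4
187 175 338 xl 40.0 ymid -0.35 w 59.3
191 175 338 xl 38.4 ymid -0.52 w 59.4
195 176 338 xl 36.9 ymid -0.08 w 59.1
199 176 338 xl 35.3 ymid 0.03 w 59.5
203 176 337 xl 33.8 ymid -0.57 w 59.5
207 177 337 xl 32.2 ymid -0.04 w 59.0
211 177 337 xl 30.6 ymid -0.25 w 59.5
215 177 336 xl 29.0 ymid -0.55 w 59.1
219 178 336 xl 27.5 ymid -0.33 w 59.1
223 178 336 xl 25.8 ymid -0.22 w 59.7
227 179 336 xl 24.2 ymid 0.06 w 59.6
231 179 335 xl 22.5 ymid -0.32 w 59.2
held [34.9 -0.2] [28.6 60.3] 0.1 z 0.2368
t 10.07 p [ 0.5083 -0.2021  0.1967] yaw -55.16 zax [ 0.  0. -1.] F [ 0.3  0.4 -2.8] w 0.0597
```

View pics/w6.png

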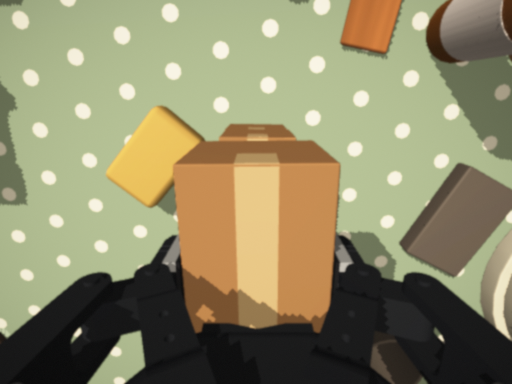

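Request:
{"api": "carry_out", "payload": {"commands": [{"linear":[-0.014,0.001,0.06],"twist":[0,0,0],"jaw":0},{"linear":[-0.028,0.001,0.12],"twist":[0,0,0],"jaw":0},{"linear":[-0.028,0.001,0.17],"twist":[0,0,0],"jaw":0},{"linear":[-0.028,0.001,0.2],"twist":[0,0,0],"jaw":0},{"linear":[-0.028,0.001,0.21],"twist":[0,0,0],"jaw":0}]}}

```text
t: 10.48
tool_pos: [0.5006, -0.2069, 0.1319]
eef_rot: [-0.001, 0.954, 0.299, -0.001]
force: [-0.1, -0.4, -1.8]
gripper_width: 0.0597
```

Request:
{"api": "carry_out", "payload": {"commands": [{"linear":[0,0,0],"twist":[0,0,0],"jaw":0},{"linear":[0,0,0],"twist":[0,0,0],"jaw":0},{"linear":[0,0,0],"twist":[0,0,0],"jaw":0}]}}

```text
t: 10.73
tool_pos: [0.5018, -0.2078, 0.1346]
eef_rot: [0.001, 0.954, 0.299, 0.001]
force: [-0.1, -0.6, -0.9]
gripper_width: 0.0595
```

```bash
python3 meas.py .08 .173 pics/w7.png | head -28
```

```text
t 10.73 p [ 0.5018 -0.2078  0.1346] yaw -55.24 zax [ 0.002 -0.001 -1.   ] F [-0.1 -0.6 -0.9] w 0.0595
100 0.0005 [ 66.7  -1.2 134.2]
105 0.0008 [ 62.4  -1.2 133.9]
110 -0.0011 [ 57.9  -1.2 135.8]
115 0.0018 [ 53.7  -1.2 132.9]
120 -0.0004 [ 49.   -1.2 135. ]
125 0.0415 [48.7 -1.  93.1]
130 0.0759 [48.9 -0.9 58.7]
135 0.1026 [49.1 -0.8 32.1]
140 0.1105 [47.3 -0.8 24.2]
145 0.1358 [48.7 -0.7 -1.1]
150 0.1478 [ 48.5  -0.7 -13.2]
155 0.1603 [ 48.8  -0.6 -25.6]
160 0.1695 [ 48.8  -0.6 -34.8]
165 0.175 [ 48.2  -0.6 -40.4]
170 0.1752 [ 46.4  -0.6 -40.6]
175 0.1753 [ 44.6  -0.6 -40.6]
180 0.1737 [ 42.3  -0.6 -39.1]
185 0.1745 [ 40.7  -0.6 -39.9]
190 0.1744 [ 38.8  -0.6 -39.8]
195 0.1753 [ 37.2  -0.6 -40.7]
200 0.1754 [ 35.3  -0.6 -40.7]
205 0.1744 [ 33.   -0.6 -39.8]
210 0.1752 [ 31.3  -0.6 -40.5]
215 0.1746 [ 29.   -0.6 -39.9]
220 0.1743 [ 26.9  -0.6 -39.6]
225 0.1752 [ 25.3  -0.6 -40.5]
230 0.1742 [ 22.8  -0.6 -39.5]
```

View pics/w7.png

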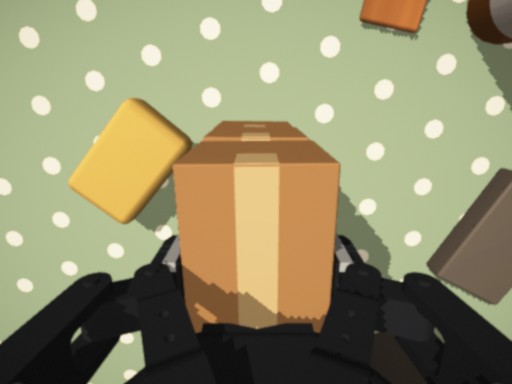

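Request:
{"api": "carry_out", "payload": {"commands": [{"linear":[0,0,0.008],"twist":[0,0,0],"jaw":0},{"linear":[0,0,0.018],"twist":[0,0,0],"jaw":0},{"linear":[0,0,0.026],"twist":[0,0,0],"jaw":0},{"linear":[0,0,0.031],"twist":[0,0,0],"jaw":0},{"linear":[0,0,0.033],"twist":[0,0,0],"jaw":0}]}}

```text
t: 11.2
tool_pos: [0.5011, -0.2078, 0.1251]
eef_rot: [0.0, 0.954, 0.298, 0.001]
force: [-5.2, 1.6, 13.5]
gripper_width: 0.0595
```

```bash
python3 meas.py .08 .165 pics/w8.png | head -16
```

```text
t 11.20 p [ 0.5011 -0.2078  0.1251] yaw -55.27 zax [ 0.001 -0.    -1.   ] F [-5.2  1.6 13.5] w 0.0595
100 -0.0001 [ 66.9  -1.2 125.2]
105 0.0001 [ 62.7  -1.2 125.1]
110 -0.0 [ 58.4  -1.2 125.2]
115 0.0004 [ 54.2  -1.2 124.8]
120 -0.0007 [ 49.8  -1.2 125.9]
125 0.0336 [48.9 -1.1 91.5]
130 0.0705 [49.3 -0.9 54.7]
135 0.0971 [49.6 -0.8 28. ]
140 0.1096 [48.6 -0.8 15.5]
145 0.1235 [48.3 -0.7  1.6]
150 0.1373 [ 48.3  -0.7 -12.1]
155 0.1502 [ 48.7  -0.6 -25. ]
160 0.1597 [ 48.7  -0.6 -34.5]
165 0.1645 [ 47.9  -0.6 -39.4]
170 0.1653 [ 46.3  -0.6 -40.1]
```

Request:
{"api": "carry_out", "payload": {"commands": [{"linear":[0.002,0,-0.003],"twist":[0,0,0],"jaw":0},{"linear":[0.002,0,-0.002],"twist":[0,0,0],"jaw":0},{"linear":[0.002,0,-0.002],"twist":[0,0,0],"jaw":0.5},{"linear":[0.002,0,-0.002],"twist":[0,0,0],"jaw":0.8},{"linear":[0.002,0,-0.002],"twist":[0,0,0],"jaw":1}]}}

```text
t: 11.67
tool_pos: [0.5015, -0.2075, 0.124]
eef_rot: [-0.0, 0.954, 0.299, -0.0]
force: [-0.2, 0.1, 0.3]
gripper_width: 0.0847
```

Request:
{"api": "carry_out", "payload": {"commands": [{"linear":[0,0,0],"twist":[0,0,0],"jaw":1},{"linear":[0,0,-0.1],"twist":[0,0,0],"jaw":1},{"linear":[0,0,-0.22],"twist":[0,0,0],"jaw":1},{"linear":[0,0,-0.34],"twist":[0,0,0],"jaw":1},{"linear":[0.08,0,-0.4],"twist":[0,0,-0.03],"jaw":1}]}}

```text
t: 12.08
tool_pos: [0.5202, -0.1954, 0.2491]
eef_rot: [0.002, 0.94, 0.342, 0.001]
force: [1.2, -0.7, 0.6]
gripper_width: 0.0854
```

```bash
python3 - <<'E'
from h import *
st()
rects("scene",.165,save="pics/s9.png")
rects("wrist",.165,save="pics/w9.png")
p,R=go(.57,-.08,.24,-17,name="a")
p,R=go(.57,.08,.23,15,p,R,name="b")
p,R=go(.5351,.2151,.20,35,p,R,name="b")
E
```

```text
t 12.08 p [ 0.5202 -0.1954  0.2491] yaw -50.00 zax [ 0.004 -0.003 -1.   ] F [ 1.2 -0.7  0.6] w 0.0854
scene [217.0, 182.0] 560 [ 507.4 -205.3] [91.8 65.9] 35.3 z 0.1662
wrist [252.0, 211.0] 7434 [ 504.7 -205.6] [91.1 60. ] 35.3 z 0.1651
a lin [0.3609, -0.1899, 0.0272] twist [0.0022, -0.0007, -0.1816]
b lin [0.51, -0.1559, 0.0333] twist [0.0, 0.0, -0.1778]
b lin [0.4651, 0.0042, 0.1] twist [0.0, 0.0, -0.1111]
```

View pics/w9.png

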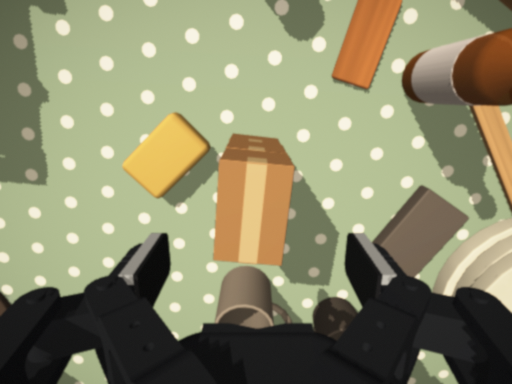

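The wrist view shows the column of three at (215–292, 135–265), straight, with bystanders untouched. Next I move to the knob.

Request:
{"api": "carry_out", "payload": {"commands": [{"linear":[0.08,-0.04,0.01],"twist":[0,0,-0.036],"jaw":1},{"linear":[0.18,-0.09,0.02],"twist":[0,0,-0.072],"jaw":1},{"linear":[0.28,-0.14,0.03],"twist":[0,0,-0.108],"jaw":1},{"linear":[0.38,-0.2,0.03],"twist":[0,0,-0.145],"jaw":1},{"linear":[0.48,-0.26,0.03],"twist":[0,0,-0.182],"jaw":1}]}}

```text
t: 12.6
tool_pos: [0.5808, -0.0402, 0.2338]
eef_rot: [-0.001, 0.803, 0.596, -0.001]
force: [-0.5, -0.4, 0.1]
gripper_width: 0.0858
```

```bash
python3 - <<'E'
from h import *
st()
p,R=go(.56,.09,.22,17,name="b")
p,R=go(.5351,.2151,.20,35,p,R,name="b")
E
```

```text
t 12.60 p [ 0.5808 -0.0402  0.2338] yaw -16.86 zax [-0.002 -0.    -1.   ] F [-0.5 -0.4  0.1] w 0.0858
b lin [0.3952, -0.1921, 0.046] twist [-0.0007, 0.0, -0.1881]
b lin [0.423, 0.0425, 0.0667] twist [0.0, 0.0, -0.1]
```

Request:
{"api": "carry_out", "payload": {"commands": [{"linear":[0.08,-0.04,0.01],"twist":[0,0,-0.038],"jaw":1},{"linear":[0.16,-0.08,0.02],"twist":[0,0,-0.076],"jaw":1},{"linear":[0.24,-0.12,0.03],"twist":[0,0,-0.114],"jaw":1},{"linear":[0.32,-0.16,0.04],"twist":[0,0,-0.151],"jaw":1},{"linear":[0.395,-0.192,0.046],"twist":[0,0,-0.188],"jaw":1}]}}

```text
t: 13.02
tool_pos: [0.5597, 0.09, 0.2199]
eef_rot: [-0.001, 0.595, 0.804, -0.001]
force: [0.4, 0.1, 0.1]
gripper_width: 0.0854
```

Request:
{"api": "carry_out", "payload": {"commands": [{"linear":[0.08,0.01,0.01],"twist":[0,0,-0.02],"jaw":1},{"linear":[0.18,0.02,0.02],"twist":[0,0,-0.05],"jaw":1},{"linear":[0.28,0.03,0.04],"twist":[0,0,-0.075],"jaw":1},{"linear":[0.34,0.04,0.06],"twist":[0,0,-0.09],"jaw":1},{"linear":[0.36,0.04,0.06],"twist":[0,0,-0.1],"jaw":1}]}}

```text
t: 13.43
tool_pos: [0.5398, 0.1978, 0.2009]
eef_rot: [-0.001, 0.462, 0.887, -0.001]
force: [0.5, 0.1, -1.0]
gripper_width: 0.0855
```

Request:
{"api": "carry_out", "payload": {"commands": [{"linear":[0,0,0],"twist":[0,0,0],"jaw":1},{"linear":[0,0,0],"twist":[0,0,0],"jaw":1}]}}

```text
t: 13.6
tool_pos: [0.541, 0.1952, 0.203]
eef_rot: [-0.0, 0.464, 0.886, -0.001]
force: [0.0, -0.2, 0.6]
gripper_width: 0.0855
```

```bash
python3 - <<'E'
from h import *
st()
c,Rc,t=grab("wrist"); cv2.imwrite("pics/w10.png",c["frame"]); W=pts(c,Rc,t); np.savez("w10.npz",W=W,f=c["frame"])
c,Rc,t=grab("scene"); cv2.imwrite("pics/s10.png",cv2.resize(c["frame"][60:260,150:420],None,fx=2.9,fy=2.9,interpolation=cv2.INTER_CUBIC))
for z in (.165,): rects("top",z,save="pics/t10.png"); rects("scene",z)
O=np.array([.4746,.2264]); yv=np.array([-.8188,-.5741]); xv=np.array([yv[1],-yv[0]])
C=np.concatenate([((W[...,:2]-O)@xv)[...,None],((W[...,:2]-O)@yv)[...,None],W[...,2:]],-1)*1000
k=(C[...,0]<-32)&(C[...,0]>-75)&(C[...,1]>-75)&(C[...,1]<-15)&(C[...,2]>100)&(C[...,2]<140)
q=C[k]; print(len(q),q.min(0),q.max(0)); 
v,u=np.where(k); print(u.min(),u.max(),v.min(),v.max())
for x in range(-60,-30,4):
    s=q[abs(q[:,0]-x)<2]; 
    if len(s): print(x,len(s),s[:,1].min().round(1),s[:,1].max().round(1),"ztop",np.percentile(s[:,2],95).round(1),"y at top",s[s[:,2]>np.percentile(s[:,2],80),1].mean().round(1))
g=C[(C[...,2]>138)&(C[...,2]<152)&(abs(C[...,0])<15)]
for y in range(-100,110,25):
    s=g[abs(g[:,1]-y)<4]
    if len(s): print("gate y",y,"xmin",np.percentile(s[:,0],3).round(1),"z",np.median(s[:,2]).round(1))
st()
E
```

```text
t 13.60 p [0.541  0.1952 0.203 ] yaw 34.68 zax [-0.001 -0.001 -1.   ] F [ 0.  -0.2  0.6] w 0.0855
top [287.0, 194.0] 799 [ 505.9 -204.3] [89.8 60.2] 35.2 z 0.1641
scene [217.0, 182.0] 560 [ 506.5 -204.5] [91.3 65. ] 35.2 z 0.1661
711 [-57.91420728 -51.20416932 115.96685436] [-32.00841093 -33.85631984 126.57555645]
254 276 149 183
-56 93 -51.2 -34.5 ztop 125.3 y at top -42.9
-52 108 -51.1 -34.6 ztop 125.5 y at top -42.9
-48 107 -51.0 -34.6 ztop 125.5 y at top -42.7
-44 112 -51.0 -34.6 ztop 125.4 y at top -42.6
-40 113 -51.0 -33.9 ztop 125.2 y at top -42.6
-36 116 -50.9 -33.9 ztop 125.3 y at top -43.4
-32 62 -50.8 -33.9 ztop 125.5 y at top -42.6
gate y -100 xmin 0.1 z 145.1
gate y -75 xmin 0.4 z 145.0
gate y -50 xmin 0.5 z 145.1
gate y -25 xmin 0.1 z 145.1
gate y 0 xmin 0.2 z 145.1
gate y 25 xmin 0.4 z 145.0
gate y 50 xmin 0.5 z 145.1
gate y 75 xmin 0.0 z 145.0
gate y 100 xmin 0.2 z 145.1
t 13.80 p [0.5416 0.1947 0.2038] yaw 34.61 zax [ 0. -0. -1.] F [-0.3 -0.1 -0.3] w 0.0852
```

View pics/w10.png

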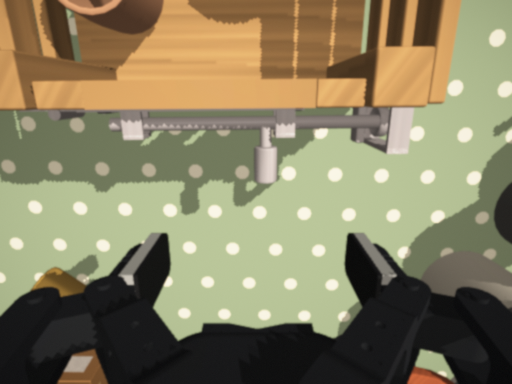

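View pics/s10.png

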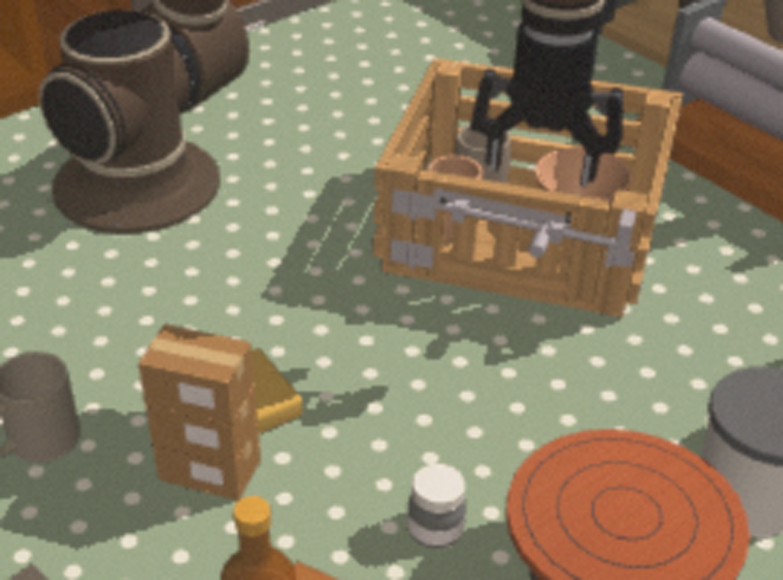

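Wrist view: knob at (265,165), axis straight out from the gate, rod along row 123, keeper at (400,130). Knob centre in the crate frame is (-44, -42.7, 116.4) mm. The scene view shows a straight column at (200,410), and from the top the layer centres lie within about 2 mm of each other.

```bash
python3 - <<'E'
from h import *
st()
p,R=go(.5348,.2149,.195,35.0,name="over")
go(.5348,.2149,.098,35.0,p,R,name="down")
E
```

```text
t 13.80 p [0.5416 0.1947 0.2038] yaw 34.61 zax [ 0. -0. -1.] F [-0.3 -0.1 -0.3] w 0.0852
over lin [0.0685, 0.0196, 0.0292] twist [0.0001, 0.0001, -0.0022]
down lin [0.0, 0.0, 0.3233] twist [0.0, 0.0, 0.0]
```

Request:
{"api": "carry_out", "payload": {"commands": [{"linear":[0.035,0.01,0.015],"twist":[0,0,-0.002],"jaw":1},{"linear":[0.068,0.02,0.029],"twist":[0,0,-0.002],"jaw":1},{"linear":[0.068,0.02,0.1],"twist":[0,0,-0.002],"jaw":1},{"linear":[0.068,0.02,0.15],"twist":[0,0,-0.002],"jaw":1},{"linear":[0.068,0.02,0.17],"twist":[0,0,-0.002],"jaw":1}]}}

```text
t: 14.22
tool_pos: [0.5331, 0.2163, 0.1498]
eef_rot: [-0.001, 0.461, 0.888, -0.001]
force: [0.4, -0.2, 0.4]
gripper_width: 0.0854
```

Request:
{"api": "carry_out", "payload": {"commands": [{"linear":[0,0,0],"twist":[0,0,0],"jaw":1},{"linear":[0,0,0],"twist":[0,0,0],"jaw":1},{"linear":[0,0,0],"twist":[0,0,0],"jaw":1}]}}

```text
t: 14.47
tool_pos: [0.5349, 0.2163, 0.1534]
eef_rot: [0.0, 0.461, 0.887, 0.0]
force: [-0.1, 0.1, 0.3]
gripper_width: 0.085
```

```bash
python3 - <<'E'
from h import *
st()
c,Rc,t=grab("wrist"); cv2.imwrite("pics/w11.png",c["frame"]); st()
go(.5348,.2149,.098,35.0,name="down")
E
```

```text
t 14.47 p [0.5349 0.2163 0.1534] yaw 35.10 zax [ 0.001  0.    -1.   ] F [-0.1  0.1  0.3] w 0.0850
t 14.52 p [0.5351 0.2163 0.1536] yaw 35.09 zax [ 0.002  0.001 -1.   ] F [-0.2 -0.2 -0.3] w 0.0855
down lin [-0.0032, -0.0036, 0.1852] twist [0.0005, 0.0001, 0.0005]
```

View pics/w11.png

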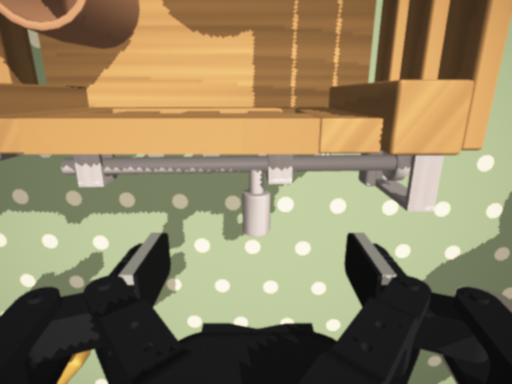

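The knob is at (256,212), centred between the fingers (145 and 368). Descending and closing.

Request:
{"api": "carry_out", "payload": {"commands": [{"linear":[-0.003,-0.004,0.05],"twist":[0,0,0],"jaw":1},{"linear":[-0.003,-0.004,0.1],"twist":[0,0,0],"jaw":1},{"linear":[-0.003,-0.004,0.145],"twist":[0,0,0],"jaw":1},{"linear":[-0.003,-0.004,0.175],"twist":[0,0,0],"jaw":1},{"linear":[-0.003,-0.004,0.187],"twist":[0,0,0],"jaw":0.5}]}}

```text
t: 14.93
tool_pos: [0.5338, 0.2144, 0.0956]
eef_rot: [-0.0, 0.461, 0.887, -0.0]
force: [-0.2, 0.2, 0.2]
gripper_width: 0.0754
```

```bash
python3 - <<'E'
from h import *
st()
E
```

```text
t 14.93 p [0.5338 0.2144 0.0956] yaw 35.09 zax [-0.001 -0.    -1.   ] F [-0.2  0.2  0.2] w 0.0754
```

Request:
{"api": "carry_out", "payload": {"commands": [{"linear":[0,0,0],"twist":[0,0,0],"jaw":0.2},{"linear":[0,0,0],"twist":[0,0,0],"jaw":0},{"linear":[0,0,0],"twist":[0,0,0],"jaw":-0.3},{"linear":[0,0,0],"twist":[0,0,0],"jaw":-0.4},{"linear":[0,0,0],"twist":[0,0,0],"jaw":-0.4}], "squeeze": 50}}

```text
t: 15.35
tool_pos: [0.5345, 0.2147, 0.0971]
eef_rot: [0.0, 0.461, 0.887, 0.0]
force: [-0.4, 0.4, -0.2]
gripper_width: 0.0254
```

```bash
python3 - <<'E'
from h import *
st()
c,Rc,t=grab("wrist"); cv2.imwrite("pics/w12.png",c["frame"]); st()
E
```

```text
t 15.35 p [0.5345 0.2147 0.0971] yaw 35.09 zax [ 0.001  0.    -1.   ] F [-0.4  0.4 -0.2] w 0.0254
t 15.40 p [0.5344 0.2146 0.0969] yaw 35.10 zax [ 0.001  0.    -1.   ] F [ 0.7  0.2 -0.2] w 0.0255
```

View pics/w12.png

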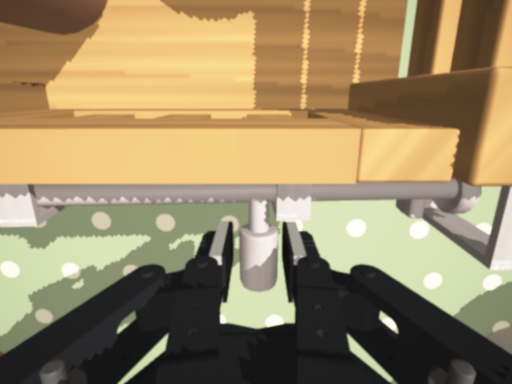

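Request:
{"api": "carry_out", "payload": {"commands": [{"linear":[0,0,0],"twist":[0,0,0],"jaw":-0.7},{"linear":[0,0,0],"twist":[0,0,0],"jaw":-0.8},{"linear":[0,0,0],"twist":[0,0,0],"jaw":-0.9},{"linear":[0,0,0],"twist":[0,0,0],"jaw":-0.9}], "squeeze": 50}}

```text
t: 15.73
tool_pos: [0.5343, 0.2146, 0.0969]
eef_rot: [0.0, 0.461, 0.887, 0.0]
force: [-0.0, -0.2, 4.2]
gripper_width: 0.0166
```

```bash
python3 - <<'E'
from h import *
st()
E
```

```text
t 15.73 p [0.5343 0.2146 0.0969] yaw 35.10 zax [ 0.001  0.    -1.   ] F [-0.  -0.2  4.2] w 0.0166
```

Request:
{"api": "carry_out", "payload": {"commands": [{"linear":[0,0,-0.007],"twist":[0,0,0],"jaw":-0.9},{"linear":[0,0,-0.014],"twist":[0,0,0],"jaw":-0.9},{"linear":[0,0,-0.021],"twist":[0,0,0],"jaw":-0.9},{"linear":[0,0,-0.027],"twist":[0,0,0],"jaw":-0.9},{"linear":[0,0,-0.027],"twist":[0,0,0],"jaw":-0.9}]}}

```text
t: 16.15
tool_pos: [0.5338, 0.2143, 0.1045]
eef_rot: [-0.0, 0.461, 0.887, -0.0]
force: [-0.1, -0.9, -3.0]
gripper_width: 0.0163
```

```bash
python3 - <<'E'
from h import *
st()
c,Rc,t=grab("wrist"); cv2.imwrite("pics/w13.png",c["frame"]); W=pts(c,Rc,t); st()
O=np.array([.4746,.2264]); yv=np.array([-.8188,-.5741]); xv=np.array([yv[1],-yv[0]])
C=np.concatenate([((W[...,:2]-O)@xv)[...,None],((W[...,:2]-O)@yv)[...,None],W[...,2:]],-1)*1000
k=(C[...,0]<-30)&(C[...,0]>-62)&(abs(C[...,1]+43)<7)&(C[...,2]>100)&(C[...,2]<150)
print("knob top z",np.percentile(C[k][:,2],[50,80,95]))
for y in (-115,-105,-95,-75,-25,0,30,60):
    s=C[(abs(C[...,1]-y)<4)&(C[...,0]<-3)&(C[...,0]>-29)&(C[...,2]>100)&(C[...,2]<150)]
    if len(s): print(y,"rod top",np.percentile(s[:,2],90).round(1),len(s))
E
```

```text
t 16.15 p [0.5338 0.2143 0.1045] yaw 35.09 zax [-0.001 -0.    -1.   ] F [-0.1 -0.9 -3. ] w 0.0163
t 16.20 p [0.5338 0.2143 0.1044] yaw 35.09 zax [-0.001 -0.    -1.   ] F [-0.2 -0.9 -2.5] w 0.0160
knob top z [131.02292532 131.88557627 135.9873255 ]
-115 rod top 128.7 611
-105 rod top 128.9 439
-95 rod top 128.8 437
-75 rod top 128.7 432
-25 rod top 128.2 419
0 rod top 128.0 428
30 rod top 127.7 427
60 rod top 132.9 462
```

View pics/w13.png

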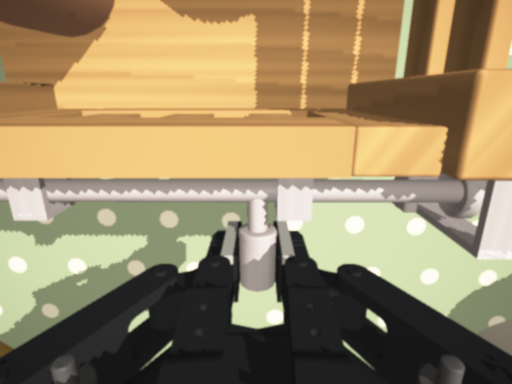

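Rod is level and slightly up: rod top is 128.7 mm at the keeper and 127.7 mm near the pivot, so droop is about 0.057 and the lift is 2.6 N. I'll raise it 1.5 mm more, then draw.

Request:
{"api": "carry_out", "payload": {"commands": [{"linear":[0,0,-0.003],"twist":[0,0,0],"jaw":-0.9},{"linear":[0,0,-0.006],"twist":[0,0,0],"jaw":-0.9},{"linear":[0,-0.008,-0.006],"twist":[0,0,0],"jaw":-0.9},{"linear":[0,-0.02,-0.006],"twist":[0,0,0],"jaw":-0.9},{"linear":[0,-0.03,-0.006],"twist":[0,0,0],"jaw":-0.9}]}}

```text
t: 16.62
tool_pos: [0.5266, 0.2093, 0.1062]
eef_rot: [0.0, 0.461, 0.887, 0.0]
force: [1.7, 0.3, -5.9]
gripper_width: 0.0162
```

```bash
python3 - <<'E'
from h import *
st()
O=np.array([.4746,.2264]); yv=np.array([-.8188,-.5741])
o,p,R=cur(); print("F along crate y",np.dot(o["force"][:2],yv), "y",(p[:2]-O)@yv*1000)
E
```

```text
t 16.62 p [0.5266 0.2093 0.1062] yaw 35.10 zax [ 0.  0. -1.] F [ 1.7  0.3 -5.9] w 0.0162
F along crate y -1.5494150739315407 y -32.75944846018701
```

Request:
{"api": "carry_out", "payload": {"commands": [{"linear":[0,-0.02,0],"twist":[0,0,0],"jaw":-0.9},{"linear":[0,-0.04,0],"twist":[0,0,0],"jaw":-0.9},{"linear":[0,-0.06,0.001],"twist":[0,0,0],"jaw":-0.9},{"linear":[0,-0.08,0.002],"twist":[0,0,0],"jaw":-0.9},{"linear":[0,-0.09,0.003],"twist":[0,0,0],"jaw":-0.9}]}}

```text
t: 17.03
tool_pos: [0.5037, 0.1931, 0.1054]
eef_rot: [-0.0, 0.461, 0.887, -0.0]
force: [2.3, 0.3, -6.0]
gripper_width: 0.0165
```

```bash
python3 - <<'E'
from h import *
st()
O=np.array([.4746,.2264]); yv=np.array([-.8188,-.5741])
o,p,R=cur(); print("F along crate y",np.dot(o["force"][:2],yv), "y",(p[:2]-O)@yv*1000)
c,Rc,t=grab("wrist"); cv2.imwrite("pics/w14.png",c["frame"]); W=pts(c,Rc,t); st()
o,p,R=cur(); print("F along crate y",np.dot(o["force"][:2],yv), "y",(p[:2]-O)@yv*1000)
E
```

```text
t 17.03 p [0.5037 0.1931 0.1054] yaw 35.08 zax [-0. -0. -1.] F [ 2.3  0.3 -6. ] w 0.0165
F along crate y -2.0184618392170393 y -4.717245620899608
t 17.08 p [0.5034 0.193  0.1053] yaw 35.08 zax [-0.001 -0.001 -1.   ] F [-0.7 -1.7 -7.8] w 0.0164
F along crate y 1.5251754844992345 y -4.3959872216948295
```

View pics/w14.png

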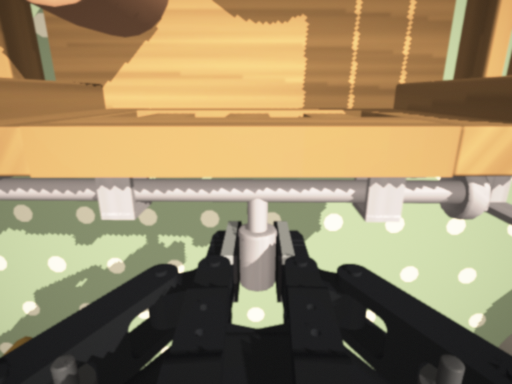

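```bash
python3 - <<'E'
from h import *
c,Rc,t=grab("wrist"); W=pts(c,Rc,t); st()
O=np.array([.4746,.2264]); yv=np.array([-.8188,-.5741]); xv=np.array([yv[1],-yv[0]])
C=np.concatenate([((W[...,:2]-O)@xv)[...,None],((W[...,:2]-O)@yv)[...,None],W[...,2:]],-1)*1000
for y in range(-140,60,8):
    s=C[(abs(C[...,1]-y)<3)&(C[...,0]<-3)&(C[...,0]>-45)&(C[...,2]>95)&(C[...,2]<150)]
    if len(s)>10: print(y,"top",np.percentile(s[:,2],[50,90]).round(1),"x",np.percentile(s[:,0],[5,95]).round(1),len(s))
E
```

```text
t 17.13 p [0.5035 0.193  0.1052] yaw 35.08 zax [-0.001 -0.001 -1.   ] F [-1.4 -1.8 -6.5] w 0.0167
-132 top [ 99.6 103.9] x [-26.4 -12.7] 380
-124 top [111.3 117.9] x [-29.4 -18. ] 292
-116 top [107.3 108.2] x [-13.2  -9.8] 31
-100 top [133.7 135. ] x [-13.8  -4.4] 19
-92 top [134.5 137.3] x [-20.8  -4. ] 1035
-84 top [129.7 130.8] x [-15.6  -7. ] 337
-76 top [129.5 130.8] x [-15.4  -7. ] 342
-68 top [129.5 130.5] x [-15.4  -7.1] 244
-60 top [135.  135.7] x [-21.   -4.2] 668
-52 top [134.4 135.4] x [-21.   -4.2] 963
-44 top [128.8 130. ] x [-15.3  -7.1] 329
-36 top [128.7 130. ] x [-15.9  -7.1] 340
-28 top [128.7 147.6] x [-37.1  -7.1] 442
-20 top [128.5 144.4] x [-37.2  -7.4] 731
-12 top [129.1 142.9] x [-43.4  -7.8] 1053
-4 top [128.7 132.7] x [-42.7  -8. ] 1208
4 top [129.1 142.9] x [-43.3  -7.8] 1054
12 top [127.8 144.5] x [-37.2  -7.4] 704
20 top [127.7 148. ] x [-37.2  -7.1] 401
28 top [127.2 128.5] x [-16.   -7.1] 325
36 top [127.1 128.3] x [-15.4  -7.1] 314
44 top [127.3 132.2] x [-21.4  -6.7] 596
52 top [132.5 133.3] x [-20.9  -4.6] 629
```

Droop is about 0.072 and draw about 0.0395, with the mushroomed end at y ≈ -87…-100, clear of the keeper lip at -120. I'll draw 2 mm more, then swing along the arc.

```bash
cat > arc.py <<'E'
from h import *
import sys
phis=[float(a) for a in sys.argv[2:]]; extra=float(sys.argv[1])
o,p,R=cur(); O=np.array([.4746,.2264]); yv=np.array([-.8188,-.5741]); xv=np.array([yv[1],-yv[0]])
H=O+xv*-.004+yv*.109; st()
y0=yaw(R)
for f in phis:
    d=np.append(p[:2]-H,0)
    n=R.as_matrix()
    ex=np.append(yv,0)*extra
    a=np.radians(35.08-y0) # already swung
    ex=Ro.from_rotvec([0,0,-a]).apply(ex)
    q=Ro.from_rotvec([0,0,-f]).apply(d+ex)-d
    print(f,"lin",(R.inv().apply(q)/.3).round(4).tolist(),"tw",round(f/np.pi,4))
E
python3 arc.py .002 0 .05 .1 .15 .2
```

```text
t 17.13 p [0.5035 0.193  0.1052] yaw 35.08 zax [-0.001 -0.001 -1.   ] F [-1.4 -1.8 -6.5] w 0.0167
0.0 lin [0.0, -0.0067, 0.0] tw 0.0
0.05 lin [-0.0184, -0.0138, 0.0] tw 0.0159
0.1 lin [-0.0364, -0.0218, 0.0] tw 0.0318
0.15 lin [-0.054, -0.0308, 0.0] tw 0.0477
0.2 lin [-0.0711, -0.0406, 0.0001] tw 0.0637
```

Request:
{"api": "carry_out", "payload": {"commands": [{"linear":[0,-0.007,0.002],"twist":[0,0,0],"jaw":-0.9},{"linear":[-0.018,-0.014,0.002],"twist":[0,0,0.016],"jaw":-0.9},{"linear":[-0.036,-0.022,0.002],"twist":[0,0,0.032],"jaw":-0.9},{"linear":[-0.054,-0.031,0.002],"twist":[0,0,0.048],"jaw":-0.9},{"linear":[-0.071,-0.041,0.002],"twist":[0,0,0.064],"jaw":-0.9}]}}

```text
t: 17.55
tool_pos: [0.5067, 0.1696, 0.1047]
eef_rot: [-0.0, 0.548, 0.836, 0.0]
force: [0.2, 1.3, -5.4]
gripper_width: 0.0164
```

```bash
cat > gate.py <<'E'
from h import *
import sys
st()
O=np.array([.4746,.2264]); yv=np.array([-.8188,-.5741]); xv=np.array([yv[1],-yv[0]])
for cam in sys.argv[1:]:
    c,Rc,t=grab(cam); cv2.imwrite(f"pics/g_{cam}_{int(r.observe()['t']*100)}.png",c["frame"]); W=pts(c,Rc,t)
    C=np.concatenate([((W[...,:2]-O)@xv)[...,None],((W[...,:2]-O)@yv)[...,None],W[...,2:]],-1)*1000
    # gate top surface z~145, outside shut plane rails (posts 150)
    m=(abs(C[...,2]-145)<3)&(C[...,0]<30)&(C[...,0]>-140)&(C[...,1]>-125)&(C[...,1]<105)
    n,lab,s,ce=cv2.connectedComponentsWithStats(m.astype(np.uint8))
    for l in range(1,n):
        if s[l,4]>60:
            q=C[lab==l]; rc=cv2.minAreaRect(q[:,:2].astype(np.float32)); print(cam,s[l,4],np.round(rc[0],1),np.round(rc[1],1),round(rc[2],2),"box",np.round(cv2.boxPoints(rc)).astype(int).tolist())
o,p,R=cur(); H=O+xv*-.004+yv*.109; d=p[:2]-H
print("r",np.hypot(*d)*1000,"ang",np.arctan2(d@xv,-(d@yv)),"F crate",np.round([np.dot(o['force'][:2],xv),np.dot(o['force'][:2],yv),o['force'][2]],1), "tool swing",np.radians(35.08-yaw(R)).round(3))
E
python3 gate.py wrist; python3 arc.py 0 .05 .1 .15 .2 .25
```

```text
t 17.55 p [0.5067 0.1696 0.1047] yaw 23.50 zax [-0.     0.001 -1.   ] F [ 0.2  1.3 -5.4] w 0.0164
wrist 26446 [-12.8  -3.1] [183.4  18.6] 79.1 box [[-39, -91], [-21, -95], [14, 85], [-5, 89]]
wrist 126 [-50.2  19.4] [11.4  3.6] 63.17 box [[-54, 15], [-51, 13], [-46, 24], [-49, 25]]
wrist 298 [-64.1  -4.6] [10.9 26. ] 49.71 box [[-78, 0], [-58, -17], [-51, -9], [-70, 8]]
wrist 151 [-64.1  15.9] [ 2.4 18.9] 78.32 box [[-74, 17], [-55, 13], [-55, 15], [-73, 19]]
r 119.37209318243299 ang -0.5435717180899404 F crate [ 0.3 -1.1 -5.6] tool swing 0.205
t 17.60 p [0.5067 0.1686 0.1047] yaw 23.31 zax [-0.  0. -1.] F [ 0.7  0.8 -5.6] w 0.0164
0.05 lin [-0.0186, -0.0071, -0.0] tw 0.0159
0.1 lin [-0.0368, -0.0151, -0.0] tw 0.0318
0.15 lin [-0.0546, -0.024, -0.0] tw 0.0477
0.2 lin [-0.0719, -0.0338, -0.0] tw 0.0637
0.25 lin [-0.0887, -0.0444, 0.0] tw 0.0796
```

The gate follows, at about 0.19–0.20 rad.

Request:
{"api": "carry_out", "payload": {"commands": [{"linear":[-0.019,-0.007,0],"twist":[0,0,0.016],"jaw":-0.9},{"linear":[-0.037,-0.015,0],"twist":[0,0,0.032],"jaw":-0.9},{"linear":[-0.055,-0.024,0],"twist":[0,0,0.048],"jaw":-0.9},{"linear":[-0.072,-0.034,0],"twist":[0,0,0.064],"jaw":-0.9},{"linear":[-0.088,-0.044,0],"twist":[0,0,0.079],"jaw":-0.9}]}}

```text
t: 18.02
tool_pos: [0.5055, 0.1401, 0.1048]
eef_rot: [-0.0, 0.647, 0.762, 0.0]
force: [0.8, 1.8, -5.4]
gripper_width: 0.0162
```

Request:
{"api": "carry_out", "payload": {"commands": [{"linear":[0,0,0],"twist":[0,0,0],"jaw":-0.9},{"linear":[0,0,0],"twist":[0,0,0],"jaw":-0.9},{"linear":[0,0,0],"twist":[0,0,0],"jaw":-0.9},{"linear":[0,0,0],"twist":[0,0,0],"jaw":-0.9}]}}

```text
t: 18.35
tool_pos: [0.5054, 0.1402, 0.1048]
eef_rot: [0.0, 0.646, 0.763, 0.0]
force: [1.1, 0.3, -6.4]
gripper_width: 0.0167
```

```bash
python3 gate.py wrist top scene; ls pics | grep g_
```

```text
t 18.35 p [0.5054 0.1402 0.1048] yaw 9.45 zax [ 0.  0. -1.] F [ 1.1  0.3 -6.4] w 0.0167
wrist 26421 [-39.9   2.8] [183.5  18.7] 65.07 box [[-87, -76], [-70, -84], [7, 82], [-10, 90]]
wrist 130 [-71.6  32.7] [13.4  4.1] 44.18 box [[-78, 29], [-75, 26], [-65, 36], [-68, 39]]
wrist 290 [-89.7  13.8] [11.4 26.2] 36.53 box [[-102, 21], [-86, 0], [-77, 7], [-93, 28]]
wrist 143 [-85.2  33.4] [ 2.4 19.7] 64.47 box [[-95, 37], [-77, 28], [-76, 30], [-94, 39]]
top 98 [-16.7  65.1] [83.9 13.1] 70.96 box [[-37, 28], [-24, 23], [3, 103], [-9, 107]]
scene 101 [-68.8 -60.1] [75.  23.2] 66.05 box [[-95, -90], [-73, -99], [-43, -31], [-64, -21]]
r 119.46475768239281 ang -0.7833417560663114 F crate [ 1.1 -1.6 -5.7] tool swing 0.448
g_scene_1850.png
g_top_1845.png
g_wrist_1760.png
g_wrist_1839.png
```

```bash
python3 arc.py 0 .006 .012 | tail -2
```

```text
0.006 lin [-0.0023, -0.0008, -0.0] tw 0.0019
0.012 lin [-0.0045, -0.0016, -0.0] tw 0.0038
```

View pics/g_wrist_1839.png

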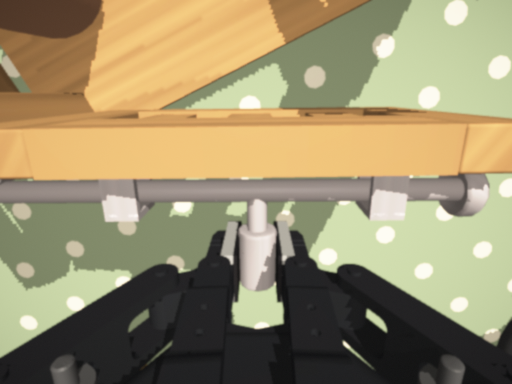

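View pics/g_scene_1850.png

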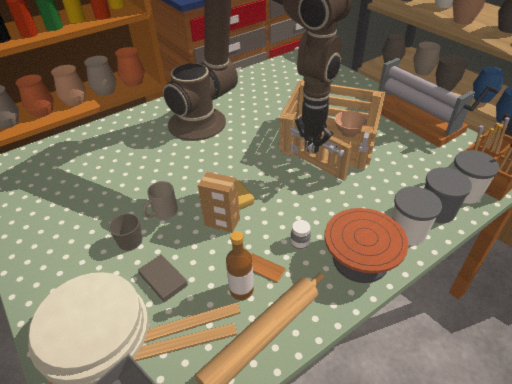

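The wrist view shows the gate open, the knob held at (257,258), and the rod's mushroomed end at (470,193) well out of the keeper. In the scene view the column stands straight at (220,203). I'll nudge the gate to mid-band and re-measure.

Request:
{"api": "carry_out", "payload": {"commands": [{"linear":[-0.002,-0.001,0],"twist":[0,0,0.002],"jaw":-0.9},{"linear":[-0.005,-0.002,0],"twist":[0,0,0.004],"jaw":-0.9},{"linear":[-0.005,-0.002,0],"twist":[0,0,0.004],"jaw":-0.9},{"linear":[-0.005,-0.002,0],"twist":[0,0,0.004],"jaw":-0.9},{"linear":[-0.005,-0.002,0],"twist":[0,0,0.004],"jaw":-0.9}]}}

```text
t: 18.92
tool_pos: [0.5049, 0.1383, 0.1048]
eef_rot: [-0.0, 0.652, 0.758, 0.0]
force: [1.7, 1.2, -6.6]
gripper_width: 0.0164
```

```bash
python3 gate.py wrist; python3 - <<'E'
from h import *
for z in (.165,): rects("top",z,save="pics/tf.png"); rects("scene",z)
O=np.array([.4746,.2264]); yv=np.array([-.8188,-.5741]); xv=np.array([yv[1],-yv[0]])
c,Rc,t=grab("wrist"); W=pts(c,Rc,t)
C=np.concatenate([((W[...,:2]-O)@xv)[...,None],((W[...,:2]-O)@yv)[...,None],W[...,2:]],-1)*1000
# front top edge of gate: per column, lowest row with z~145
P=[]
for u in range(30,500,10):
    v=np.where(abs(C[:200,u,2]-145)<2.5)[0]
    if len(v): P.append(C[v.max(),u,:2])
P=np.array(P); s=np.polyfit(P[:,1],P[:,0],1); P=P[abs(np.polyval(s,P[:,1])-P[:,0])<1.5]; s=np.polyfit(P[:,1],P[:,0],1)
print("front edge slope angle",np.arctan(s[0]),"x at free edge",len(P), P[:,1].min(),P[:,1].max())
th=np.arctan(s[0]); 
# front-face line passes at hinge-local x=+4 -> offset check
print("offset of line from hinge axis", (np.polyval(s,109)+4)*np.cos(th))
d=None
rows=[(C[190,u],u) for u in range(400,512,8)]
k=(C[...,2]>100)&(C[...,2]<140)
H=np.array([-4,109]); G=C[...,:2]-H; gy=G[...,0]*np.sin(th)+G[...,1]*np.cos(th); gx=G[...,0]*np.cos(th)-G[...,1]*np.sin(th)
kk=(gx<-30)&(gx>-60)&k&(abs(gy+113)<7); print("knob gate y",np.percentile(gy[kk],[10,50,90]),"z",np.percentile(C[kk][:,2],90))
hd=(gx<-3)&(gx>-25)&k&(gy<-185)&(gy>-225); print("head gate y range",gy[hd].min(),gy[hd].max(),"z top",C[hd][:,2].max()) if hd.any() else None
E
```

```text
t 18.92 p [0.5049 0.1383 0.1048] yaw 8.63 zax [-0.  0. -1.] F [ 1.7  1.2 -6.6] w 0.0164
wrist 26443 [-41.7   3.1] [182.4  18.6] 64.13 box [[-90, -75], [-73, -83], [6, 81], [-10, 89]]
wrist 292 [-82.   33.9] [26.1 11.3] 2.58 box [[-95, 39], [-95, 28], [-69, 29], [-69, 40]]
wrist 301 [-91.5  14.6] [11.7 25.9] 33.61 box [[-104, 22], [-89, 1], [-79, 7], [-94, 29]]
r 119.40791747825587 ang -0.7987694377089345 F crate [ 0.7 -2.6 -5.7] tool swing 0.462
top [287.0, 194.0] 802 [ 506.  -204.3] [89.8 60.7] 35.0 z 0.164
scene [217.0, 182.0] 557 [ 506.4 -204.7] [92.4 63.9] 34.9 z 0.1662
front edge slope angle 0.44992159329561787 x at free edge 47 -68.64574879074924 80.42048837304486
offset of line from hinge axis 3.414242421690356
knob gate y [-118.50031394 -112.77571333 -107.48206168] z 132.37992537859688
head gate y range -206.09517743450147 -185.02531375013834 z top 137.48353275121534
```

View pics/tf.png

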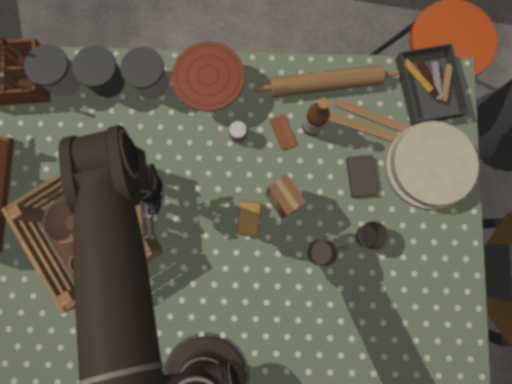

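The gate's front edge measures 0.450 rad, which puts the free edge 94 mm out. The bolt is drawn about 42 mm, the column is steady, and the top view shows the bystanders where they were. Handing in.

```bash
python3 - <<'E'
from h import *
print(r.job_done()); st()
E
```

```text
the job is handed in; nothing more can be done
None
the job is handed in; nothing more can be done
```

The job is handed in at about 19 s of the 67 s. Both cartons are stacked on the single carton, the bolt is drawn, and the gripper is still holding the knob with the gate open.

- **Column:** I placed carton_b and then carton_a on the base carton. In the last top and scene views the column stands straight. From the top view, the three layer centres measure (504.5, -202.7), (505.7, -203.6) and (506.0, -204.3) mm, at angles from 33.9° to 35.0°. That is about 2 mm of spread. The wrist camera, used just before each release, put the end faces within 1 mm of each other. Part of the spread is probably the cameras' 2 mm calibration error.
- **Bolt:** I lifted it by the knob to a droop of about 0.07, then drew it to about 42 mm. The pull took only about 2 N, so nothing caught on the keeper. The mushroomed end is well clear of the keeper lip.
- **Gate:** a line fitted to its front edge gives 0.450 rad, which is 94 mm at the free edge. The other estimates were the tool's turn (0.462 rad, about 97 mm) and a rectangle fit (0.451 rad). All of them fall within the 9 to 10 cm asked.
- **Other things on the table:** they look unmoved in the last top view, judged by eye and not measured. The largest force I noticed was about 13.5 N, when seating the second carton.

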